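# Turn a gift-box lid over, print side up

### The arm

A 6-joint arm with a two-finger parallel gripper is mounted at the origin on the work surface. World frame = base frame: x ahead of the robot, y to its left, z up, the work surface at z = 0. Lengths are in m, angles in rad, forces in N, time in s.
With the tool pointing down it reaches from about 0.375 to 0.9 m from the base axis. Payload 3.1 kg.
Tool frame: the origin (TCP) lies on the centre line of the jaws, within the pads' length; the fingertips stand 19 mm ahead of it and the grasp point (between the pads) is the TCP; z points along the fingers, y is the direction in which the jaws open and shut (so a half turn about z gives the same grasp; the last joint's range is limited). The gripper opens to 85 mm and grips with 20 to 120 N. Pads are 22 mm wide; open, the fingers measure 114 mm over their backs; the gripper's body (76 mm by 85 mm) begins 54 mm behind the grasp point. The pads swing forward as they close: fully open they stand 13 mm farther back than shut.
Start: joints at [-1.341, 0.527, 1.433, -0, 1.181, -0.178], TCP at [0.248, -0.573, 0.23] pointing down, gripper open.
Joint ranges: [-3.08, 3.08], [-0.75, 2.2], [0.22, 2.44], [-1.43, 4.57], [0, 2.65], [-2.85, 2.85]. Speed limits (rad/s): [2.79, 2.79, 3.14, 3.14, 3.14, 3.14].

### API

Orientations are given as a unit quaternion [x, y, z, w].
In Python, from station import manip, imaging, workorder gives the robot as it stands.
- The arm moves only by the shell command python3 -m creep 'ROWS' [FORCE]. ROWS is a JSON object of lists of equal length, an entry for each row: "claw": the finger opening in cm, from 0 to 8.54; "dp": the shift along the tool's x, y, z in cm, a list of three; "roll": the turn about the tool's z in rad. In form: {"claw": [claw, ...], "dp": [[dx, dy, dz], ...], "roll": [roll, ...]}. A call has 1 to 12 rows; each row is the pose to reach, as a shift and turn from the pose commanded when the call began, along the tool's axes at that moment; what a row does not reach only later rows make up. A row lasts 1/10 s, in which the tool goes at most 50 mm and 8.59 degrees, less where a joint would pass 70% of its speed; a pose out of reach is approached as far as the arm can. A call with a gripper value outside its range is refused whole. The fingers move at their own pace and stop on an object; FORCE is the grip in N (left out, the last holds). Time passes only in rows, so rows that repeat a pose let the fingers close. It gives the time, the measured TCP pose, the force and the opening at its end, in the units of the state.
- manip.sense(): the state, without advancing time (a new reading comes with each control period).
- imaging.snapshot(name): name is "scene" or "side" or "wrist"; returns a dict with "image" (400x640x3 uint8, red, green, blue), "z_map" (400x640 float32, m along the optical axis (not along the pixel's ray), 0 where there is no reading), "vfov" (degrees; the focal length in pixels is half the picture's height over the tangent of half this angle, whatever the lens; pixels are square), "cx", "cy" (the principal point, pixels), "dist" ([k1, k2, p1, p2, k3] as OpenCV has them; the pictures are not rectified), "R" (3x3) and "t" (3): a world point X has camera coordinates R X + t. Camera axes: x right, y down, z forward; pixel columns grow to the right and rows downward; lengths in m; the calibration is good to about 2 mm. A picture is of the moment at which its call begins.
- workorder.sign_off(): hands the job in, once; it reports no verdict.
The state is a dict: "t": time; "q": joint angles; "qd": joint speeds; "tau": joint torques, N m; "tcp_pos": TCP position; "tool_rot": TCP orientation; "force": force on the tool from outside, world axes, zero at the start; "ft_torque": the same for the moment, N m; "finger_gap": opening from 0.0 (shut) to 1.0 (fully open).
Only numpy, scipy, OpenCV 4.12 (cv2) and the standard library are available. Lean on these libraries where they do the work, as an engineer would, in place of code of your own. Each camera call takes 0.05 s, during which the arm holds its last target.

### The job

A gift-box lid lies on the steel chute with its plain copper face up. Turn it over: first stand it on end in the pocket of the blue turning stand and let go of it there, then take hold of it afresh and lay it on the green easel with the picture facing up, square on the deck and with its lower end down against the lip. Set the lid down gently each time, never letting it drop, and leave the bottle, the copper tray and the black insert where they are.

Things in the scene. Friction and masses are not known exactly. Their poses are not given: they have to be found in the camera images.
- lid: Gift-box lid: rigid octagonal board 150 mm long (x), 60 mm wide (y), 10 mm thick (z), corners cut by 15 x 15 mm, about 90 g. Origin at its centre. +z is the outward normal of the printed face (light blue picture with white, green and red); the -z face and edges are plain copper. It starts on the chute, printed face down, one end at the chute's lip.
- chute: Steel deck sloping 30 degrees, 132 mm long, 40 mm wide (fingers can go down beside the lid), where the lid starts. Origin: on the deck surface at its lower end, mid-width, at the lip's inner face, 35 mm above the table; x up the slope, z the deck's upward normal, y across. The lip is 9 mm high, 56 mm wide. Fixed base 90 x 170 x 12 mm.
- stand: Blue turning stand, fixed, with an upright pocket open at the top for the lid's end. Origin on the table under the pocket's middle, z up. Pocket 16 mm wide along y, 74 mm long along x; straight walls up to 66 mm above the table. Outside about 98 x 50 mm, on a base 130 x 100 x 10 mm.
- stand_mouth (a point): Middle of the mouth of the stand's pocket, 78 mm above the table, where flared lips 30 mm apart begin to lead into the pocket. The pocket's floor is adjustable: it lies anywhere from 42 to 60 mm below this point (18 to 36 mm above the table), differs each time and is not measured: feel for it.
- easel: Green easel deck, fixed, sloping 30 degrees, 132 mm long, 40 mm wide, like the chute. Origin: on the deck surface at its lower end, mid-width, at the lip's inner face, 35 mm above the table; x up the slope, z the deck's upward normal, y across. Lip 9 mm high, 56 mm wide. The lid laid home has its centre 75 mm along x and 5 mm along z.
- tray: Open copper tray, 110 x 160 x 35 mm, a bystander. Origin at the centre of its underside.
- insert: Black divided insert, 110 x 160 x 25 mm, a bystander. Origin at the centre of its underside.
- bottle: White bottle with a blue cap, 54 mm diameter, 130 mm high, a bystander. Origin at the centre of its underside.
Mind the look-alikes: they are no part of the job. Leave any purple look-alike of the lid alone.

How it is judged:
By the outcome, as a careful person would: the job done as asked, in the order asked, and still so for the second after the job is handed in, with the robot touching nothing.
It also fails if it takes over 64 s, if anything falls off the work surface, if the arm or the gripper's body presses on something with over 40 N, if the wrist force passes 120 N, or if a joint passes its speed limit or range.

## Working session

There is one attempt and no reset: what is moved stays moved. The work goes in short steps, Python scripts to look and compute and a shell command to move; the robot and the scene stay as the last step left them, time stands still between calls to the robot, and variables do not carry over. Pictures are saved under pics/ and viewed, and the job is handed in when it is done.

```bash
mkdir -p pics; ls; python3 - <<'E'
from station import manip, imaging, workorder
import cv2,pickle
for n in ["scene","side","wrist"]:
    s=imaging.snapshot(n); pickle.dump(s,open(f'{n}.pkl','wb'))
    cv2.imwrite(f'pics/{n}0.png',s["image"][:,:,::-1])
    print(n,s["vfov"],s["cx"],s["cy"],s["dist"],s["t"])
print(manip.sense())
E
```

```text
pics
scene 56.98766602948026 325.04241072869115 195.02229433334603 [-0.07595619  0.          0.          0.          0.        ] [ 0.3206368  -0.31402237  1.30588143]
side 45.74772504503407 319.6180572281683 196.4249239246531 [-0.02986398  0.          0.          0.          0.        ] [0.34223542 0.33463733 1.34335226]
wrist 60.71681075193246 321.14911954211567 199.01214254770275 [-0.05791433  0.          0.          0.          0.        ] [-0.62456827 -0.0385459   0.37825902]
{'t': 0.15, 'q': array([-1.34049127e+00,  5.28266126e-01,  1.43361123e+00, -1.34339409e-05,
        1.18144487e+00, -1.78515834e-01]), 'qd': array([ 0.00088845, -0.00271613, -0.00262575, -0.0002837 , -0.00013241,
        0.00131948]), 'tau': array([ 3.47506721e-04, -4.42744803e+01, -1.78275794e+01, -3.23977692e-04,
        5.61640467e-03, -1.15037767e-05]), 'tcp_pos': array([ 0.24833795, -0.57292742,  0.22884912]), 'tool_rot': array([ 9.79179944e-01,  2.02992341e-01, -2.86007804e-05, -8.64336529e-04]), 'force': array([-0.3780618 ,  1.04858058, -0.41347573]), 'ft_torque': array([ 0.01260408, -0.00136686,  0.02682053]), 'finger_gap': 1.0004642069879952}
```

View pics/scene0.png

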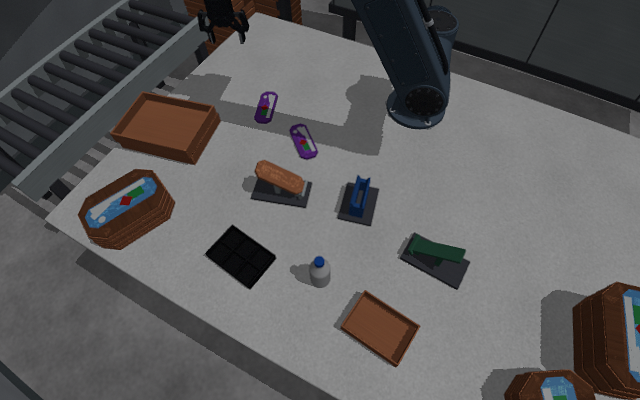

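View pics/side0.png

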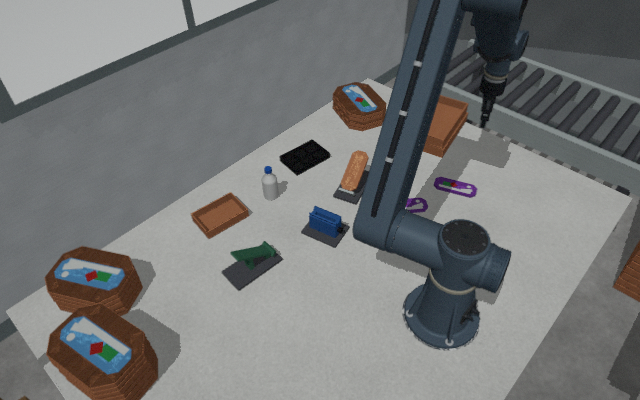

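View pics/wrist0.png

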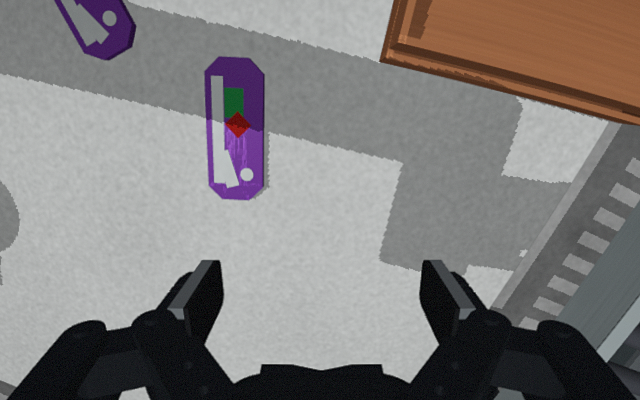

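```bash
cat > h.py <<'E'
import numpy as np, cv2, pickle
from scipy.spatial.transform import Rotation as Ro
def load(n): return pickle.load(open(n+'.pkl','rb'))
def cloud(s):
    h,w=s["z_map"].shape; f=h/2/np.tan(np.radians(s["vfov"])/2)
    K=np.array([[f,0,s["cx"]],[0,f,s["cy"]],[0,0,1]])
    u,v=np.meshgrid(np.arange(w),np.arange(h))
    p=cv2.undistortPoints(np.stack([u,v],-1).reshape(-1,1,2).astype(float),K,np.array(s["dist"])).reshape(h,w,2)
    z=s["z_map"][...,None]; c=np.concatenate([p*z,z],-1)
    X=(c-s["t"])@s["R"]   # R^T (c-t)
    X[s["z_map"]<=0]=np.nan
    return X
def proj(s,P):
    h=s["z_map"].shape[0]; f=h/2/np.tan(np.radians(s["vfov"])/2)
    K=np.array([[f,0,s["cx"]],[0,f,s["cy"]],[0,0,1]])
    return cv2.projectPoints(np.atleast_2d(P).astype(float),cv2.Rodrigues(np.array(s["R"]))[0],np.array(s["t"],float),K,np.array(s["dist"]))[0].reshape(-1,2)
def crop(s,x0,y0,x1,y1,k,name):
    cv2.imwrite('pics/'+name,cv2.resize(s["image"][y0:y1,x0:x1,::-1],None,fx=k,fy=k,interpolation=cv2.INTER_CUBIC))
def shoot(n,tag):
    from station import imaging
    s=imaging.snapshot(n); pickle.dump(s,open(f'{tag}.pkl','wb')); return s
E
python3 - <<'E'
from h import *
a=load('scene');b=load('side')
crop(a,230,140,390,230,5,'c1.png'); crop(a,380,220,490,300,7,'c2.png')
crop(b,290,140,380,250,5,'c3.png')
for s in(a,b):
    X=cloud(s)
    for n,(u,v) in dict(table=(330,110) if s is a else (300,320)).items(): print(n,X[v,u])
X=cloud(a)
for u,v in [(280,177),(358,200),(435,248),(320,262),(240,255)]: print(u,v,X[v,u])
E
```

```text
table [ 0.15238458 -0.26234463  0.00137736]
table [0.28152124 0.28131625 0.00173474]
280 177 [ 0.52318107 -0.23329794  0.0819121 ]
358 200 [ 0.45650617 -0.01435265  0.02169485]
435 248 [0.52172661 0.23405563 0.06446275]
320 262 [ 0.71454256 -0.00095095  0.13135601]
240 255 [ 0.76050846 -0.22455563  0.023123  ]
```

View pics/c1.png

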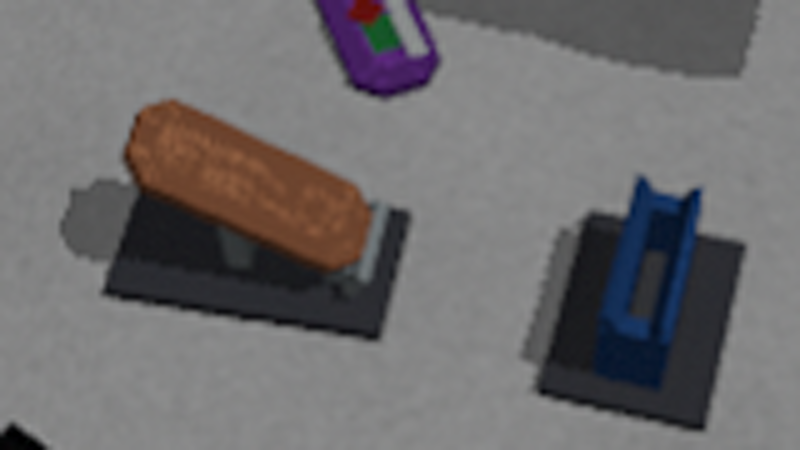

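View pics/c2.png

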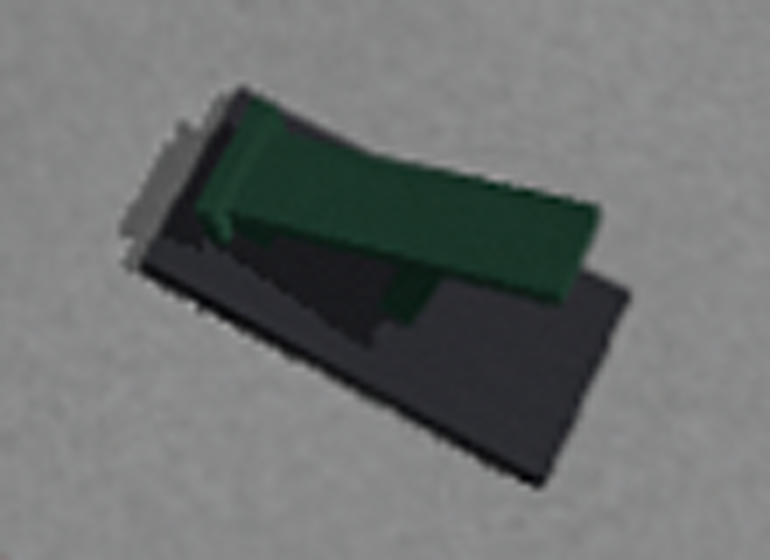

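View pics/c3.png

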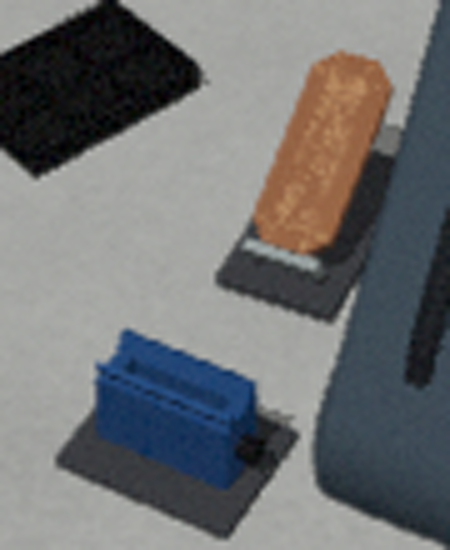

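```bash
cat > fit.py <<'E'
from h import *
def plane(P):
    for _ in range(4):
        c=np.median(P,0) if _==0 else P.mean(0)
        n=np.linalg.svd(P-c,full_matrices=False)[2][2]; n=n*np.sign(n[2] or 1)
        d=(P-c)@n; P=P[abs(d)<max(2*d.std(),.001)]
    return c,n,P
def rect(P,c,n,lo=None):
    h=np.array([-n[0],-n[1],0])  # upslope horiz is -n_xy
    x=h-n*(h@n); x/=np.linalg.norm(x); y=np.cross(n,x)
    q=np.stack([(P-c)@x,(P-c)@y],-1)
    (cx,cy),(w,hh),a=cv2.minAreaRect((q*1e3).astype(np.float32))
    return c+x*cx/1e3+y*cy/1e3,x,y,(w,hh,a)
if __name__=='__main__':
    for nm in('scene','side'):
        s=load(nm);X=cloud(s);hsv=cv2.cvtColor(s["image"],cv2.COLOR_RGB2HSV);H,S,V=[hsv[...,i].astype(int) for i in range(3)]
        def box(x0,x1,y0,y1,z0,z1):
            return (X[...,0]>x0)&(X[...,0]<x1)&(X[...,1]>y0)&(X[...,1]<y1)&(X[...,2]>z0)&(X[...,2]<z1)
        for name,m in dict(lid=box(.4,.65,-.36,-.1,.03,.2)&(H<25)&(S>70),
             easel=box(.4,.65,.1,.38,.03,.2)&(H>50)&(H<90)&(S>80)).items():
            P=X[m];c,n,P=plane(P);o,x,y,w=rect(P,c,n)
            print(nm,name,len(P),'c',o.round(4),'n',n.round(3),'tilt',np.degrees(np.arccos(n[2])).round(1),'x',x.round(3),'upyaw',np.degrees(np.arctan2(x[1],x[0])).round(1),'rect',np.round(w,1))
        for name,m in dict(sttop=box(.38,.62,-.12,.12,.05,.12)&(H>100)&(H<130)&(S>120),
            stbase=box(.38,.62,-.12,.12,.006,.016)&(V<90),
            chbase=box(.4,.65,-.36,-.06,.006,.02)&(V<90), eabase=box(.4,.68,.1,.38,.006,.02)&(V<90)).items():
            P=X[m]; 
            r=cv2.minAreaRect((P[:,:2]*1e3).astype(np.float32)); print(nm,name,len(P),np.round(r[0],1),np.round(r[1],1),round(r[2],1),'z',np.percentile(P[:,2],[5,50,98]).round(4))
E
python3 fit.py
```

```text
scene lid 815 c [ 0.5218 -0.2339  0.0815] n [-0.142  0.479  0.866] tilt 30.0 x [ 0.246 -0.831  0.499] upyaw -73.5 rect [148.2  61.8   0.8]
scene easel 655 c [0.5286 0.2387 0.0671] n [-0.026 -0.496  0.868] tilt 29.8 x [0.046 0.867 0.496] upyaw 87.0 rect [ 54.5 139.5  85.3]
scene sttop 363 [457.8 -10.1] [100.   39.9] 12.6 z [0.0551 0.0712 0.0807]
scene stbase 752 [457.7 -11.8] [132.  97.] 12.4 z [0.007  0.0099 0.014 ]
scene chbase 880 [ 506.4 -178.5] [ 91.9 299. ] 25.1 z [0.0085 0.0115 0.0157]
scene eabase 1218 [526.  243.4] [180.2  90.8] 85.7 z [0.0089 0.0123 0.016 ]
side lid 599 c [ 0.5197 -0.2361  0.081 ] n [-0.127  0.483  0.866] tilt 30.0 x [ 0.22  -0.838  0.499] upyaw -75.3 rect [149.9  62.9   1.8]
side easel 380 c [0.5168 0.2388 0.0659] n [-0.08  -0.485  0.871] tilt 29.4 x [0.142 0.859 0.492] upyaw 80.6 rect [139.9  55.1   7.6]
side sttop 421 [453.9 -11.4] [98.4 45.2] 12.6 z [0.0528 0.0661 0.0809]
side stbase 393 [452.8 -11.9] [129.1 103. ] 11.5 z [0.0067 0.0098 0.0152]
side chbase 361 [ 500.4 -177.9] [ 93.6 293.9] 23.7 z [0.0073 0.0113 0.0172]
side eabase 921 [521.8 248.7] [170.5  92.9] 84.3 z [0.0072 0.0112 0.0166]
```

The lid is the copper octagon on the chute at scene (280,177). The purple octagons at (265,107) and (303,141) are look-alikes, and the picture boxes at (127,208) are background. Crop c1 confirms a plain copper face up on the sloping steel deck, with its lip at the right. The stand is at (358,200) and the easel at (435,250).

```bash
cat >> h.py <<'E'
def go(p,yaw_deg,verbose=True):
    """shift in tool axes (cm) and roll to reach world p with tool x at yaw"""
    from station import manip
    s=manip.sense(); R=Ro.from_quat(s["tool_rot"]).as_matrix()
    d=R.T@(np.array(p)-s["tcp_pos"])*100
    y=np.degrees(np.arctan2(R[1,0],R[0,0])); r=-((yaw_deg-y+180)%360-180)
    print('t',round(s["t"],2),'tcp',s["tcp_pos"].round(4),'yaw',y.round(1),'F',s["force"].round(1),'gap',round(s["finger_gap"],3),'| dp',d.round(2),'roll',np.radians(r).round(3))
E
python3 -c "
from h import *
go([.5308,-.2708,.24],105.6)"
```

```text
t 0.15 tcp [ 0.2483 -0.5729  0.2288] yaw 23.4 F [-0.4  1.  -0.4] gap 1.0 | dp [ 37.93 -16.5   -1.08] roll -1.434
```

```bash
python3 -m creep '{"claw":[8.5,8.5,8.5,8.5,8.5,8.5,8.5,8.5,8.5,8.5,8.5,8.5],"dp":[[1.5,-0.7,0],[4.5,-2,-0.2],[8,-3.5,-0.4],[12,-5.2,-0.5],[16,-7,-0.6],[20,-8.7,-0.7],[24,-10.4,-0.8],[28,-12.2,-0.9],[31.5,-13.7,-1],[34.5,-15,-1],[36.7,-16,-1.1],[37.9,-16.5,-1.1]],"roll":[-0.05,-0.17,-0.3,-0.44,-0.58,-0.72,-0.86,-1.0,-1.14,-1.27,-1.38,-1.434]}' 20; python3 -c "
from h import *
s=shoot('wrist','w1'); cv2.imwrite('pics/w1.png',s['image'][:,:,::-1]); go([.5308,-.2708,.24],105.6)"
```

```text
t: 1.35
tcp_pos: [0.5319, -0.2679, 0.2406]
tool_rot: [0.601, 0.799, 0.0, -0.0]
force: [-0.5, 0.0, -0.1]
finger_gap: 0.999
t 1.4 tcp [ 0.5327 -0.2671  0.2406] yaw 106.1 F [ 0.1  0.8 -0.6] gap 0.995 | dp [-0.3  -0.29  0.06] roll 0.009
```

View pics/w1.png

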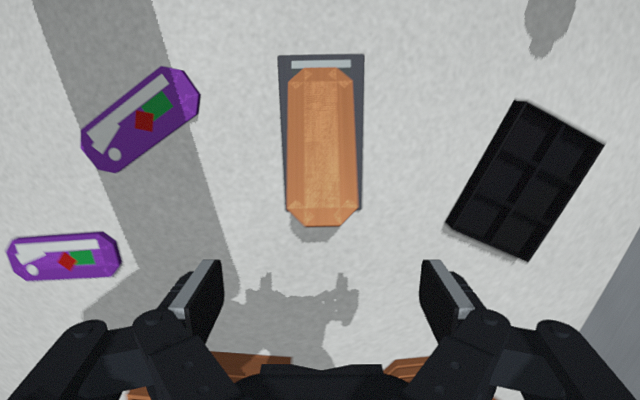

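Wrist view: the copper lid is at (323,147), lip end up at (322,64), nearly aligned with the jaws. Refining from this close depth.

```bash
python3 - <<'E'
from fit import *
s=load('w1');X=cloud(s);hsv=cv2.cvtColor(s["image"],cv2.COLOR_RGB2HSV);H,S=hsv[...,0].astype(int),hsv[...,1]
m=(H<25)&(S>70)&(X[...,2]>.03)&(X[...,2]<.2); m[235:]=0;m[:,:270]=0;m[:,380:]=0
P=X[m];c,n,P=plane(P);o,x,y,w=rect(P,c,n)
print(len(P),'topc',o.round(4),'n',n.round(3),'x',x.round(3),np.degrees(np.arctan2(x[1],x[0])),np.round(w,1))
ctr=o-.005*n; print('grip',(ctr+.04*x).round(4), 'O',(ctr-.075*x-.005*n).round(4))
print('table',np.nanmedian(X[100:130,215:260,2]))
go(ctr+.04*x+[0,0,.0],105.6)
E
```

```text
9019 topc [ 0.5215 -0.2355  0.0811] n [-0.145  0.48   0.865] x [ 0.251 -0.828  0.501] -73.12847265583189 [ 60.3 150.7  90. ]
grip [ 0.5323 -0.271   0.0968] O [ 0.5041 -0.1781  0.0348]
table -0.000322239229711302
t 1.4 tcp [ 0.5327 -0.2671  0.2406] yaw 106.1 F [ 0.1  0.8 -0.6] gap 0.995 | dp [-0.38 -0.17 14.37] roll 0.009
```

```bash
python3 -m creep '{"claw":[8.5,8.5,8.5,8.5,8.5,8.5,8.5],"dp":[[0,0.1,2],[-0.1,0.1,5],[-0.1,0.1,8],[-0.1,0.1,10],[-0.1,0.1,11],[-0.1,0.1,11],[-0.1,0.1,11]],"roll":[-0.02,-0.02,-0.02,-0.02,-0.02,-0.02,-0.02]}' 20; python3 -c "
from h import *
go([.5323,-.2710,.0968],106.9)"
```

```text
t: 2.1
tcp_pos: [0.5322, -0.2723, 0.1313]
tool_rot: [0.597, 0.802, 0.0, 0.001]
force: [-0.8, 0.9, 0.1]
finger_gap: 0.994
t 2.1 tcp [ 0.5322 -0.2723  0.1313] yaw 106.7 F [-0.8  0.9  0.1] gap 0.994 | dp [0.13 0.04 3.45] roll -0.003
```

```bash
python3 -m creep '{"claw":[8.5,8.5,8.5,8.5,5.5,5.5,5.5,5.5,5.5,5.5],"dp":[[0.1,0,1.5],[0.1,0,3],[0.1,0,3.5],[0.1,0,3.5],[0.1,0,3.5],[0.1,0,3.5],[0.1,0,3.5],[0.1,0,3.5],[0.1,0,3.5],[0.1,0,3.5]],"roll":[0,0,0,0,0,0,0,0,0,0]}' 20; python3 -c "
from h import *
s=shoot('wrist','w2'); cv2.imwrite('pics/w2.png',s['image'][:,:,::-1]); go([.5323,-.2710,.0968],106.9)"
```

```text
t: 3.1
tcp_pos: [0.5322, -0.2716, 0.0969]
tool_rot: [0.597, 0.802, 0.0, 0.001]
force: [-1.0, 1.0, 6.0]
finger_gap: 0.686
t 3.15 tcp [ 0.5322 -0.2716  0.0969] yaw 106.7 F [-0.6  0.2  5.3] gap 0.683 | dp [0.06 0.02 0.01] roll -0.003
```

View pics/w2.png

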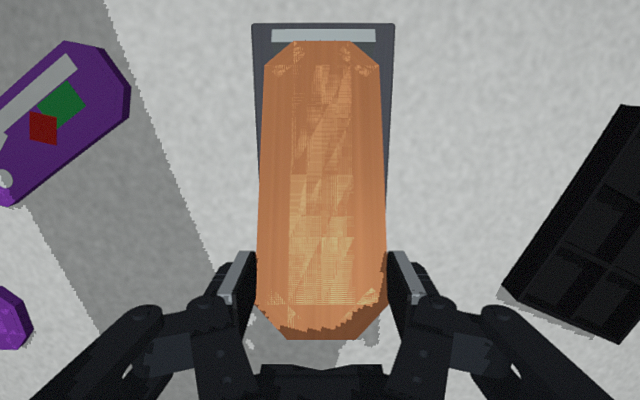

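```bash
python3 -m creep '{"claw":[5.5,5.5,5.5,5.5,5.5,5.5,5.5],"dp":[[0.2,0,-0.5],[0.6,0,-1.1],[1.1,0,-1.8],[1.75,0,-2.6],[2.4,0,-3.3],[3.2,0,-3.9],[3.95,0,-4.5]],"roll":[0,0,0,0,0,0,0]}' 20; python3 -c "
from h import *
s=shoot('wrist','w3'); cv2.imwrite('pics/w3.png',s['image'][:,:,::-1]); go([.5323,-.2710,.0968],106.9)
s=shoot('scene','s3'); crop(s,200,100,360,220,5,'s3.png')"
```

```text
t: 3.85
tcp_pos: [0.5197, -0.2322, 0.1411]
tool_rot: [0.597, 0.803, 0.0, -0.0]
force: [-0.2, -0.3, 0.3]
finger_gap: 0.678
t 3.9 tcp [ 0.5195 -0.2311  0.1419] yaw 106.8 F [-0.2  1.1  0.4] gap 0.682 | dp [-4.19  0.07  4.5 ] roll -0.002
```

View pics/w3.png

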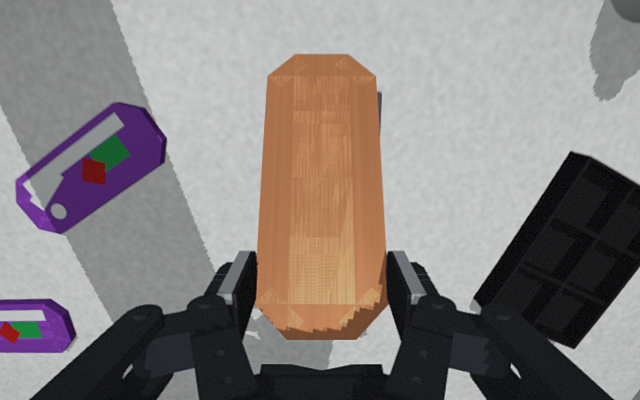

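View pics/s3.png

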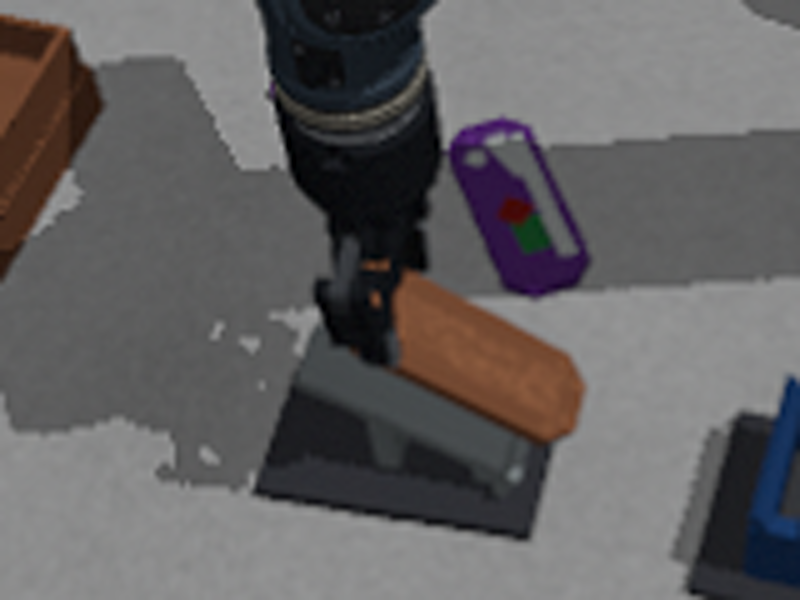

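The pads hold the lid firmly: it rode over the lip and stayed at 30° in the grip instead of pivoting. I'll swing it upright by pushing its lower end against the stand's fixed outer wall, which gives a proper lever arm.

```bash
python3 -c "
from h import *
go([.4857,-.1481,.142],102.5)
go([.4857,-.1481,.110],102.5)"
```

```text
t 3.95 tcp [ 0.5199 -0.2319  0.1414] yaw 106.8 F [-0.4 -0.4 -0.9] gap 0.683 | dp [ 9.01 -0.85 -0.05] roll 0.075
t 3.95 tcp [ 0.5199 -0.2319  0.1414] yaw 106.8 F [-0.4 -0.4 -0.9] gap 0.683 | dp [ 9.01 -0.85  3.15] roll 0.075
```

```bash
python3 -m creep '{"claw":[5.5,5.5,5.5,5.5,5.5,5.5,5.5,5.5],"dp":[[1,-0.1,0],[3,-0.3,0],[5,-0.5,0],[7,-0.7,0],[8.5,-0.8,0.5],[9,-0.85,1.8],[9,-0.85,2.8],[9,-0.85,3.1]],"roll":[0.01,0.03,0.05,0.07,0.075,0.075,0.075,0.075]}' 20; python3 -c "
from h import *
go([.4829,-.1354,.110],102.5)
s=shoot('scene','s4'); crop(s,220,100,380,220,5,'s4.png')
s=shoot('side','d4'); crop(s,270,150,390,260,6,'d4.png')"
```

```text
t: 4.75
tcp_pos: [0.4856, -0.1493, 0.1083]
tool_rot: [0.626, 0.78, -0.0, -0.001]
force: [0.6, -0.3, -1.1]
finger_gap: 0.684
t 4.75 tcp [ 0.4856 -0.1493  0.1083] yaw 102.4 F [ 0.6 -0.3 -1.1] gap 0.684 | dp [ 1.41  0.03 -0.17] roll -0.001
```

View pics/s4.png

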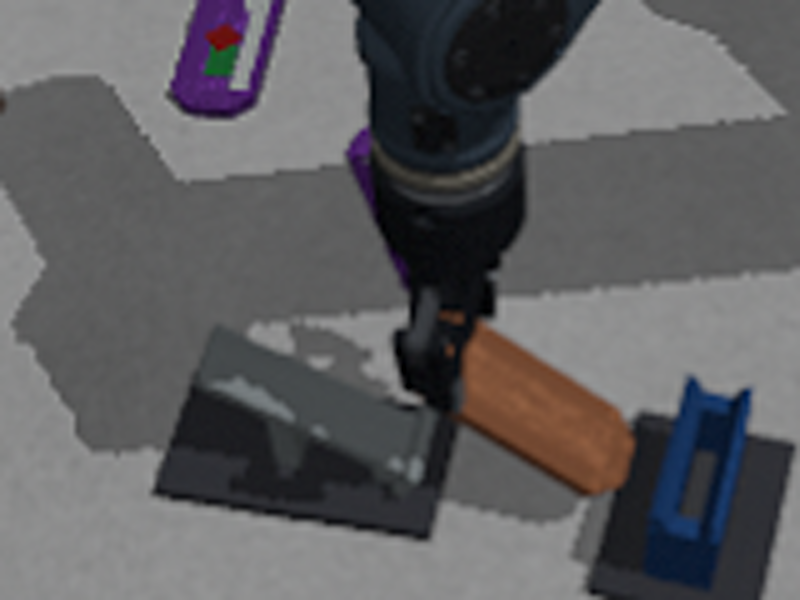

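View pics/d4.png

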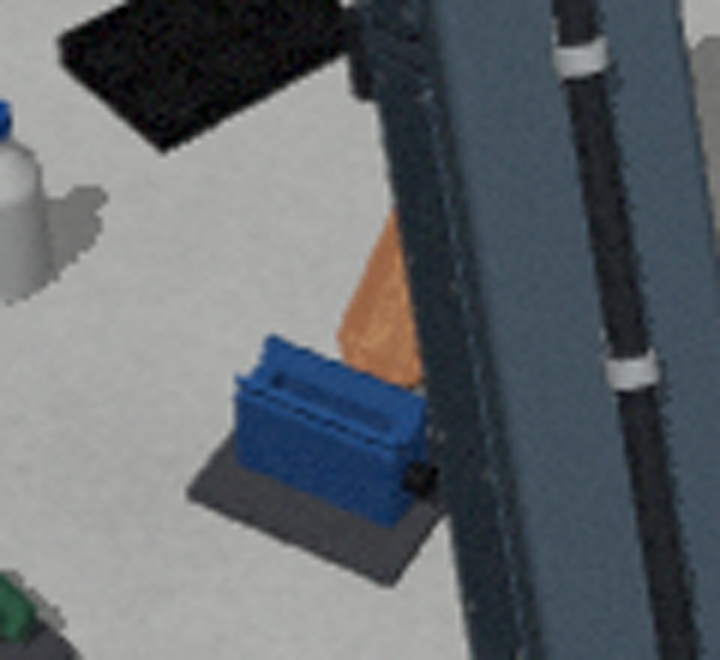

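```bash
python3 -m creep '{"claw":[5.5,5.5,5.5,5.5,5.5,5.5,5.5,5.5],"dp":[[0.7,0,0],[1.3,0,0],[1.9,0,-0.7],[2.5,0,-1.4],[3.0,0,-1.95],[3.8,0,-2.5],[4.6,0,-3.0],[5.3,0,-3.4]],"roll":[0,0,0,0,0,0,0,0]}' 20; python3 -c "
from h import *
go([.4829,-.1354,.110],102.5)
s=shoot('scene','s5'); crop(s,220,100,380,220,5,'s5.png')"
```

```text
t: 5.65
tcp_pos: [0.4749, -0.0972, 0.1444]
tool_rot: [0.626, 0.78, 0.0, 0.001]
force: [0.4, -1.4, -0.0]
finger_gap: 0.682
t 5.65 tcp [ 0.4749 -0.0972  0.1444] yaw 102.4 F [ 0.4 -1.4 -0. ] gap 0.682 | dp [-3.9  -0.05  3.44] roll -0.001
```

View pics/s5.png

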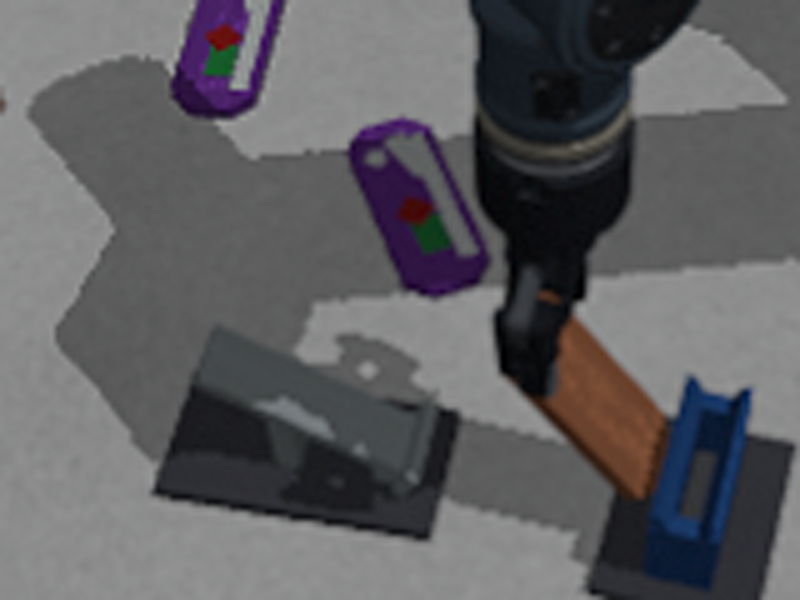

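```bash
python3 -m creep '{"claw":[5.5,5.5,5.5,5.5,5.5,5.5,5.5,5.5],"dp":[[0.8,0,-0.2],[1.6,0,-0.4],[2.5,0,-0.5],[3.3,0,-0.55],[4.1,0,-0.6],[4.8,0,-0.6],[5.4,0,-0.6],[5.7,0,-0.6]],"roll":[0,0,0,0,0,0,0,0]}' 20; python3 -c "
from h import *
go([.4829,-.1354,.110],102.5)
s=shoot('scene','s6'); crop(s,220,100,380,220,5,'s6.png')
s=shoot('side','d6'); crop(s,270,150,390,260,6,'d6.png')"
```

```text
t: 6.5
tcp_pos: [0.4621, -0.0414, 0.1495]
tool_rot: [0.626, 0.78, -0.0, -0.0]
force: [-0.5, -0.8, -0.8]
finger_gap: 0.673
t 6.5 tcp [ 0.4621 -0.0414  0.1495] yaw 102.5 F [-0.5 -0.8 -0.8] gap 0.673 | dp [-9.63  0.    3.95] roll -0.001
```

View pics/s6.png

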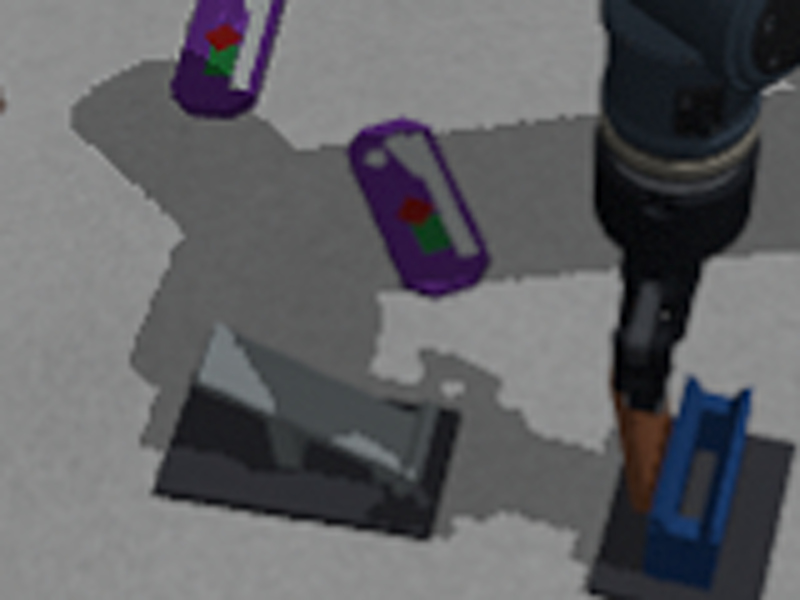

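View pics/d6.png

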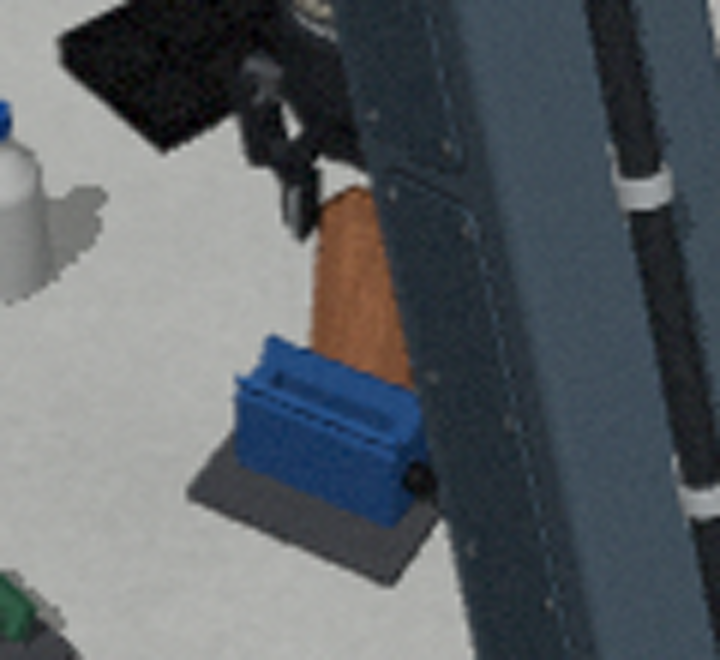

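```bash
python3 -m creep '{"claw":[5.5,5.5,5.5,5.5,5.5,5.5,5.5,5.5],"dp":[[-0.5,0,0],[-1,0,-0.4],[-1,0,-1.5],[-1,0,-3],[-1,0,-4.5],[-1,0,-5.8],[-1,0,-6.5],[-1,0,-6.5]],"roll":[0,0,0,0,0,0,0,0]}' 20; cat > lidplane.py <<'E'
from fit import *
from station import manip
import sys
tag=sys.argv[1]
st=manip.sense();tcp=st["tcp_pos"];T=Ro.from_quat(st["tool_rot"]).as_matrix()
for nm in('wrist','scene','side'):
    s=shoot(nm,tag+nm);X=cloud(s);hsv=cv2.cvtColor(s["image"],cv2.COLOR_RGB2HSV);H,S,V=[hsv[...,i].astype(int) for i in range(3)]
    L=(X-tcp)@T   # tool coords
    m=(H<25)&(S>70)&(abs(L[...,0])<.06)&(abs(L[...,1])<.05)&(L[...,2]<.15)&(L[...,2]>-.06)
    cv2.imwrite(f'pics/{tag}{nm}.png',s["image"][:,:,::-1])
    if m.sum()<40: print(nm,'few',m.sum());continue
    P=L[m];c,n,Q=plane(P)
    print(nm,len(P),len(Q),'centroid',c.round(4),'n(tool)',n.round(3),'x vs z slope deg',np.degrees(np.arctan2(-n[2],n[0])).round(1),'z range',np.percentile(Q[:,2],[1,99]).round(3),'y',np.percentile(Q[:,1],[1,99]).round(3))
E
python3 lidplane.py a7; python3 -c "
from h import *
go([.4555,-.0115,.21],102.5)"
```

```text
t: 7.4
tcp_pos: [0.4653, -0.0523, 0.216]
tool_rot: [0.627, 0.779, 0.001, 0.001]
force: [0.5, -0.5, -1.1]
finger_gap: 0.67
wrist 22815 20503 centroid [ 0.0068 -0.0004  0.0215] n(tool) [-0.897 -0.     0.442] x vs z slope deg -153.8 z range [-0.029  0.099] y [-0.029  0.028]
scene 455 356 centroid [0.0267 0.0047 0.0526] n(tool) [-0.878 -0.019  0.478] x vs z slope deg -151.5 z range [0.01  0.099] y [-0.027  0.031]
side 737 650 centroid [ 0.0196 -0.002   0.0425] n(tool) [-0.877  0.011  0.48 ] x vs z slope deg -151.3 z range [-0.025  0.104] y [-0.033  0.026]
t 7.55 tcp [ 0.4642 -0.0518  0.2143] yaw 102.4 F [ 0.7  0.3 -1.1] gap 0.671 | dp [4.12 0.02 0.43] roll -0.001
```

View pics/a7wrist.png

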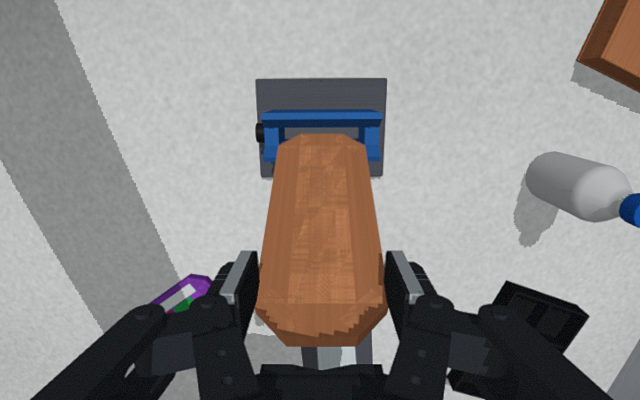

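```bash
python3 - <<'E'
from fit import *
T=np.array([[np.cos(np.radians(102.5)),np.sin(np.radians(102.5)),0],[np.sin(np.radians(102.5)),-np.cos(np.radians(102.5)),0],[0,0,-1]])
for tag,tcp in(('s6',[.4621,-.0414,.1495]),('d6',[.4621,-.0414,.1495]),('a7wrist',[.4647,-.0521,.2150])):
    s=load(tag);X=cloud(s);hsv=cv2.cvtColor(s["image"],cv2.COLOR_RGB2HSV);H,S,V=[hsv[...,i].astype(int) for i in range(3)]
    L=(X-np.array(tcp))@T
    m=(H<25)&(S>70)&(abs(L[...,0])<.07)&(abs(L[...,1])<.05)&(L[...,2]<.15)&(L[...,2]>-.06)
    P=L[m]
    for a in np.arange(-.04,.13,.02):
        q=P[(P[:,2]>a)&(P[:,2]<a+.02)]
        if len(q)>5: print(tag,a.round(2),len(q),np.median(q[:,0]).round(4))
    # stand in tool coords
    b=(H>100)&(H<130)&(S>120)&(X[...,2]>.03)&(X[...,2]<.1)&(abs(X[...,1])<.1)&(X[...,0]<.6)
    B=X[b]; u=(B[:,:2]-[.4555,-.0115])@T[:2,0]; v=(B[:,:2]-[.4555,-.0115])@T[:2,1]
    for a in(.03,.04,.05,.06,.07,.075):
        k=(B[:,2]>a)&(B[:,2]<a+.01); 
        if k.sum()>5: print('   stand z',a,k.sum(),'u',np.percentile(u[k],[2,98]).round(4),'v',np.percentile(v[k],[2,98]).round(4))
E
```

```text
s6 -0.02 15 -0.0046
s6 0.0 15 -0.0087
s6 0.02 27 -0.0037
s6 0.04 33 0.0007
s6 0.06 36 0.0039
s6 0.08 22 0.0055
   stand z 0.03 30 u [-0.0173  0.0171] v [-0.0364  0.0517]
   stand z 0.04 43 u [-0.0219  0.0179] v [-0.0369  0.0513]
   stand z 0.05 39 u [-0.0184  0.0246] v [-0.1233  0.0521]
   stand z 0.06 122 u [-0.0163  0.0207] v [-0.0445  0.0511]
   stand z 0.07 184 u [-0.0187  0.02  ] v [-0.0417  0.0503]
   stand z 0.075 138 u [-0.0187  0.02  ] v [-0.042   0.0492]
d6 -0.04 29 -0.0133
d6 -0.02 55 -0.0096
d6 0.0 65 -0.0063
d6 0.02 65 -0.0038
d6 0.04 77 -0.0007
d6 0.06 74 0.0016
   stand z 0.03 62 u [-0.0071  0.0223] v [-0.0511  0.0417]
   stand z 0.04 64 u [-0.0128  0.0215] v [-0.0509  0.0413]
   stand z 0.05 117 u [-0.0147  0.021 ] v [-0.0504  0.0405]
   stand z 0.06 169 u [-0.0175  0.0212] v [-0.0494  0.0462]
   stand z 0.07 125 u [-0.0199  0.0189] v [-0.0483  0.0441]
   stand z 0.075 92 u [-0.0204  0.0199] v [-0.0479  0.0429]
a7wrist -0.04 3589 -0.0168
a7wrist -0.02 5685 -0.009
a7wrist 0.0 4234 0.0011
a7wrist 0.02 3157 0.0108
a7wrist 0.04 2521 0.0205
a7wrist 0.06 2004 0.0304
a7wrist 0.08 1492 0.0398
a7wrist 0.1 131 0.0463
   stand z 0.03 82 u [-0.0105  0.0182] v [-0.0531  0.0474]
   stand z 0.04 123 u [-0.009   0.0179] v [-0.0526  0.0386]
   stand z 0.05 112 u [-0.0085  0.0181] v [-0.0457  0.0472]
   stand z 0.06 998 u [-0.0118  0.018 ] v [-0.0472  0.0489]
   stand z 0.07 1634 u [-0.0202  0.0172] v [-0.0467  0.0484]
   stand z 0.075 1216 u [-0.0204  0.0173] v [-0.0466  0.0483]
```

```bash
python3 -m creep '{"claw":[5.5,5.5,5.5,5.5,5.5,5.5,5.5,5.5,5.5],"dp":[[-0.4,0,0],[-0.9,0,0],[-0.95,0,0.6],[-0.95,0,1.6],[-0.95,0,2.6],[-0.95,0,3.5],[-0.95,0,4.3],[-0.95,0,5],[-0.95,0,5.1]],"roll":[0,0,0,0,0,0,0,0,0]}' 20; python3 lidplane.py a8; python3 -c "
from h import *
go([.4555,-.0115,.175],102.5)"
```

```text
t: 8.45
tcp_pos: [0.4661, -0.0609, 0.1626]
tool_rot: [0.626, 0.78, -0.0, -0.001]
force: [-0.6, 0.0, -1.1]
finger_gap: 0.67
wrist 23988 21672 centroid [ 0.0093 -0.0005  0.0215] n(tool) [-0.868 -0.     0.497] x vs z slope deg -150.2 z range [-0.028  0.096] y [-0.029  0.028]
scene 456 369 centroid [0.0297 0.0035 0.0526] n(tool) [-0.866 -0.013  0.5  ] x vs z slope deg -150.0 z range [0.009 0.099] y [-0.027  0.031]
side 591 506 centroid [0.0215 0.0019 0.0428] n(tool) [-0.868 -0.006  0.497] x vs z slope deg -150.2 z range [-0.022  0.095] y [-0.03   0.028]
t 8.6 tcp [ 0.4668 -0.0612  0.1636] yaw 102.4 F [-0.3  0.2 -0.6] gap 0.667 | dp [ 5.1  -0.04 -1.14] roll -0.001
```

View pics/a8wrist.png

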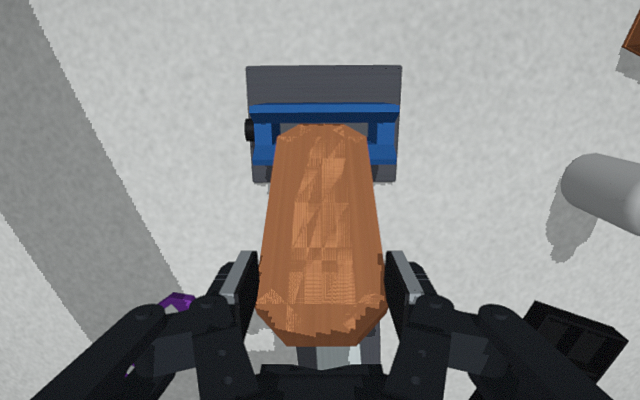

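```bash
python3 -m creep '{"claw":[5.5,5.5,5.5,5.5,5.5,5.5,5.5,5.5],"dp":[[0.6,0,0],[1.3,0,-0.1],[2,0,-0.3],[2.8,0,-0.5],[3.6,0,-0.7],[4.4,0,-0.8],[5.1,0,-0.8],[5.4,0,-0.8]],"roll":[0,0,0,0,0,0,0,0]}' 20; python3 lidplane.py a9; python3 -c "
from h import *
go([.4555,-.0115,.175],102.5)"
```

```text
t: 9.4
tcp_pos: [0.4548, -0.0076, 0.1717]
tool_rot: [0.626, 0.78, 0.0, -0.0]
force: [0.0, -0.3, -0.5]
finger_gap: 0.666
wrist 16329 13860 centroid [-0.0072 -0.0005  0.0181] n(tool) [-0.996  0.     0.092] x vs z slope deg -174.7 z range [-0.031  0.104] y [-0.029  0.028]
scene 156 137 centroid [-0.006   0.0213  0.0423] n(tool) [-0.986 -0.09   0.143] x vs z slope deg -171.7 z range [-0.029  0.096] y [-0.018  0.032]
side 542 473 centroid [-0.006  -0.0017  0.0386] n(tool) [-0.995 -0.004  0.098] x vs z slope deg -174.4 z range [-0.031  0.101] y [-0.032  0.027]
t 9.55 tcp [ 0.455  -0.0083  0.1716] yaw 102.5 F [-0.5  0.5 -0.5] gap 0.666 | dp [-0.32 -0.02 -0.34] roll -0.001
```

View pics/a9wrist.png

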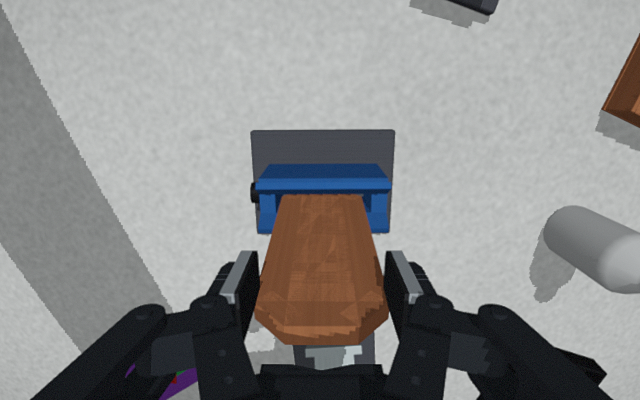

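```bash
python3 -m creep '{"claw":[5.5,5.5,5.5,5.5,5.5,5.5],"dp":[[0.1,0,0.3],[0.3,0,0.6],[0.5,0,0.9],[0.7,0,1.2],[0.8,0,1.4],[0.8,0,1.4]],"roll":[0,0,0,0,0,0]}' 20; python3 lidplane.py b1; python3 -c "
from h import *
go([.4555,-.0115,.155],102.5)"
```

```text
t: 10.15
tcp_pos: [0.453, -0.0004, 0.1572]
tool_rot: [0.626, 0.78, -0.0, -0.001]
force: [-0.4, -1.1, -1.7]
finger_gap: 0.654
wrist 14710 12327 centroid [-0.0093 -0.0005  0.0142] n(tool) [-0.999  0.     0.039] x vs z slope deg -177.7 z range [-0.031  0.091] y [-0.029  0.028]
scene 124 114 centroid [-0.011   0.0251  0.0304] n(tool) [-0.99  -0.112  0.086] x vs z slope deg -175.0 z range [-0.032  0.095] y [-0.014  0.032]
side 440 362 centroid [-0.0093 -0.0011  0.0299] n(tool) [-0.999 -0.005  0.04 ] x vs z slope deg -177.7 z range [-0.031  0.087] y [-0.032  0.026]
t 10.3 tcp [ 0.4532 -0.0006  0.1576] yaw 102.4 F [-0.6 -0.3 -0.6] gap 0.656 | dp [-1.11 -0.01  0.26] roll -0.001
```

```bash
for i in 1 2 3 4; do python3 -m creep '{"claw":[5.5,5.5],"dp":[[0,0,0.2],[0,0,0.3]],"roll":[0,0]}' 20 | egrep 'tcp|force|gap'; done
```

```text
tcp_pos: [0.4535, -0.0008, 0.1546]
force: [0.2, -0.6, -0.7]
finger_gap: 0.657
tcp_pos: [0.4533, -0.0007, 0.1514]
force: [-0.4, 0.2, -0.4]
finger_gap: 0.652
tcp_pos: [0.4533, -0.0006, 0.1484]
force: [-0.4, 0.2, -0.5]
finger_gap: 0.655
tcp_pos: [0.4533, -0.0006, 0.1454]
force: [0.5, -1.1, 0.6]
finger_gap: 0.657
```

```bash
for i in 1 2 3; do python3 -m creep '{"claw":[5.5,5.5],"dp":[[0,0,0.1],[0,0,0.2]],"roll":[0,0]}' 20 | egrep 'tcp|force|gap'; done; python3 lidplane.py b2|head -1
```

```text
tcp_pos: [0.4534, -0.0007, 0.1436]
force: [0.8, -0.7, -0.8]
finger_gap: 0.659
tcp_pos: [0.4533, -0.0007, 0.1415]
force: [-0.2, 0.3, -0.2]
finger_gap: 0.652
tcp_pos: [0.4543, -0.0011, 0.1408]
force: [-1.7, -1.2, 16.4]
finger_gap: 0.654
wrist 14388 11954 centroid [-0.0092 -0.0008  0.0095] n(tool) [-0.999 -0.     0.05 ] x vs z slope deg -177.1 z range [-0.032  0.075] y [-0.029  0.028]
```

```bash
python3 -m creep '{"claw":[5.5,5.5,5.5],"dp":[[0,0,-0.1],[0,0,-0.15],[0,0,-0.15]],"roll":[0,0,0]}' 20 | egrep 'tcp|force|gap'; python3 -m creep '{"claw":[7,8.5,8.5,8.5],"dp":[[0,0,0],[0,0,0],[0,0,0],[0,0,0]],"roll":[0,0,0,0]}' 20 | egrep 'tcp|force|gap'; python3 lidplane.py b3
```

```text
tcp_pos: [0.4536, -0.0007, 0.1413]
force: [0.3, 0.1, 3.5]
finger_gap: 0.657
tcp_pos: [0.4532, -0.0006, 0.1409]
force: [-0.6, 0.1, -0.4]
finger_gap: 0.993
wrist 16241 14118 centroid [-0.0183 -0.0004  0.0126] n(tool) [-0.992  0.006  0.128] x vs z slope deg -172.6 z range [-0.031  0.082] y [-0.029  0.029]
scene 210 194 centroid [-0.0195  0.0181  0.0095] n(tool) [-0.986 -0.053  0.159] x vs z slope deg -170.8 z range [-0.033  0.084] y [-0.014  0.032]
side 437 377 centroid [-0.0172 -0.0015  0.0247] n(tool) [-0.993 -0.005  0.119] x vs z slope deg -173.2 z range [-0.03   0.076] y [-0.032  0.028]
```

View pics/b3wrist.png

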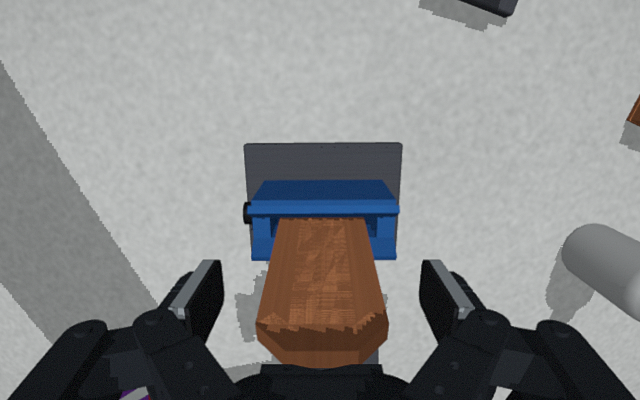

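```bash
python3 -c "
from h import *
go([.517,.16,.26],85)"
```

```text
t 12.7 tcp [ 0.4533 -0.0006  0.141 ] yaw 102.4 F [-0.1 -0.4  0.8] gap 0.993 | dp [ 14.31   9.68 -11.9 ] roll 0.304
```

```bash
python3 -m creep '{"claw":[8.5,8.5,8.5,8.5,8.5,8.5,8.5,8.5,8.5,8.5,8.5,8.5],"dp":[[0,0,-1],[0,0,-3],[0,0,-5.5],[0,0,-8],[1,0.7,-10],[3.5,2.5,-11.5],[6.5,4.4,-11.9],[9.5,6.5,-11.9],[12,8.1,-11.9],[13.5,9.1,-11.9],[14.3,9.7,-11.9],[14.3,9.7,-11.9]],"roll":[0,0,0,0,0.02,0.07,0.13,0.2,0.26,0.3,0.304,0.304]}' 20; python3 -c "
from h import *
s=shoot('wrist','w4'); cv2.imwrite('pics/w4.png',s['image'][:,:,::-1]); go([.517,.16,.26],85)
s=shoot('scene','s8'); crop(s,310,130,490,265,4,'s8.png')"
```

```text
t: 13.9
tcp_pos: [0.5175, 0.1606, 0.2605]
tool_rot: [0.736, 0.677, 0.0, 0.0]
force: [0.5, 0.0, -0.8]
finger_gap: 0.994
t 13.95 tcp [0.5171 0.1598 0.2603] yaw 85.1 F [-0.2  0.7 -0.1] gap 0.997 | dp [ 0.02 -0.01  0.03] roll 0.002
```

View pics/w4.png

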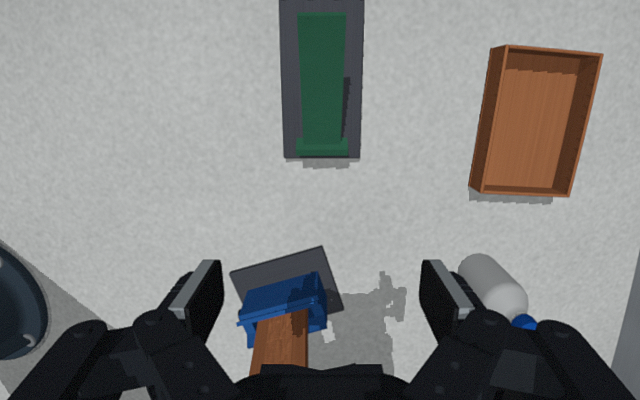

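View pics/s8.png

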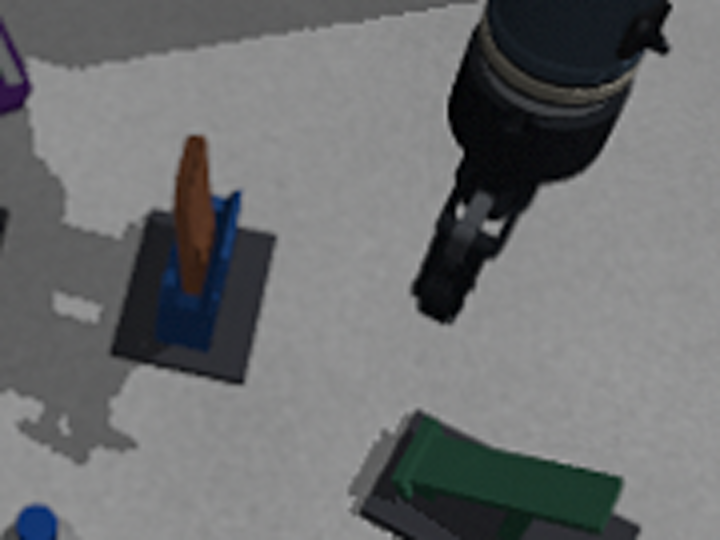

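The lid is standing on its own in the pocket, at s8 (195,210). In w4 the easel deck is fully in view, with its lip at (322,148). Fitting the easel.

```bash
python3 - <<'E'
from fit import *
s=load('w4');X=cloud(s);hsv=cv2.cvtColor(s["image"],cv2.COLOR_RGB2HSV);H,S=hsv[...,0].astype(int),hsv[...,1]
m=(H>50)&(H<95)&(S>70)&(X[...,2]>.03)&(X[...,2]<.12); m[165:]=0
mm=m.copy(); mm[136:]=0
P=X[mm];c,n,P=plane(P)
# edges: per row left/right in 3D
for r in(20,50,80,110,130):
    u=np.where(mm[r])[0]; print(r,u.min(),u.max(),X[r,u.min()+1].round(4),X[r,u.max()-1].round(4))
o,x,y,w=rect(P,c,n)
print('n',n.round(3),'tilt',np.degrees(np.arccos(n[2])).round(1),'upyaw',np.degrees(np.arctan2(x[1],x[0])).round(2),'c',o.round(4),np.round(w,1))
top=X[14:18,310:335].reshape(-1,3); print('top edge',np.nanmean(top,0).round(4))
for r in range(134,158,2): print(r,X[r,322].round(4))
b=s["image"].max(2)
mb=(X[...,2]>.004)&(X[...,2]<.02)&(np.arange(640)>270)&(np.arange(640)<375)&(np.arange(400)[:,None]<170)
print(cv2.minAreaRect((X[mb][:,:2]*1e3).astype(np.float32)))
E
```

```text
20 297 345 [0.5099 0.295  0.0994] [0.5474 0.2921 0.0978]
50 299 344 [0.5086 0.2735 0.0855] [0.5458 0.2702 0.0863]
80 301 342 [0.5072 0.2489 0.0723] [0.5432 0.2459 0.0711]
110 302 341 [0.5047 0.2212 0.0576] [0.5412 0.218  0.0556]
130 303 340 [0.503  0.2003 0.0447] [0.5393 0.1971 0.0441]
n [-0.043 -0.495  0.868] tilt 29.8 upyaw 85.09 c [0.5252 0.245  0.0706] [121.6  40.1   0.5]
top edge [0.5297 0.2966 0.0998]
134 [0.5213 0.1942 0.0411]
136 [0.5211 0.192  0.0407]
138 [0.5209 0.1896 0.0381]
140 [0.5207 0.1873 0.0367]
142 [0.5206 0.1851 0.0361]
144 [0.5204 0.1828 0.0356]
146 [0.5202 0.181  0.0375]
148 [0.5201 0.1794 0.0414]
150 [0.5199 0.1777 0.0439]
152 [0.5197 0.175  0.0407]
154 [0.5195 0.1727 0.0399]
156 [0.519  0.1652 0.0104]
((525.0906982421875, 246.1157989501953), (167.52362060546875, 90.69042205810547), 85.45552062988281)
```

```bash
python3 -c "
from h import *
go([.4584,-.0241,.25],102.5)"
```

```text
t 14.0 tcp [0.5168 0.1593 0.2602] yaw 85.0 F [-0.7  0.4 -1.4] gap 0.997 | dp [-18.78  -4.24   1.03] roll -0.305
```

```bash
python3 -m creep '{"claw":[8.5,8.5,8.5,8.5,8.5,8.5,8.5,8.5,8.5],"dp":[[-1.5,-0.3,0],[-4.5,-1,0.1],[-8,-1.8,0.3],[-11.5,-2.6,0.5],[-14.5,-3.3,0.7],[-17,-3.9,0.9],[-18.4,-4.2,1],[-18.8,-4.25,1],[-18.8,-4.25,1]],"roll":[-0.02,-0.07,-0.13,-0.19,-0.24,-0.28,-0.3,-0.305,-0.305]}' 25|egrep 'tcp|force'; python3 lidplane.py b5; python3 -c "
from h import *
go([.4584,-.0241,.131],102.5)"
```

```text
tcp_pos: [0.4582, -0.0246, 0.2503]
force: [-1.0, -0.6, -0.6]
wrist 3591 2721 centroid [3.900e-03 1.000e-04 1.091e-01] n(tool) [-0.992  0.008  0.13 ] x vs z slope deg -172.6 z range [0.078 0.149] y [-0.029  0.029]
scene 197 153 centroid [0.005  0.0115 0.1056] n(tool) [-0.985 -0.056  0.164] x vs z slope deg -170.5 z range [0.077 0.149] y [-0.02   0.031]
side 338 283 centroid [ 0.0045 -0.0034  0.1135] n(tool) [-0.99   0.038  0.139] x vs z slope deg -172.0 z range [0.076 0.149] y [-0.033  0.027]
t 15.05 tcp [ 0.4587 -0.0233  0.2503] yaw 102.5 F [ 0.5  0.1 -0.1] gap 0.995 | dp [-0.07 -0.05 11.93] roll 0.0
```

View pics/b5wrist.png

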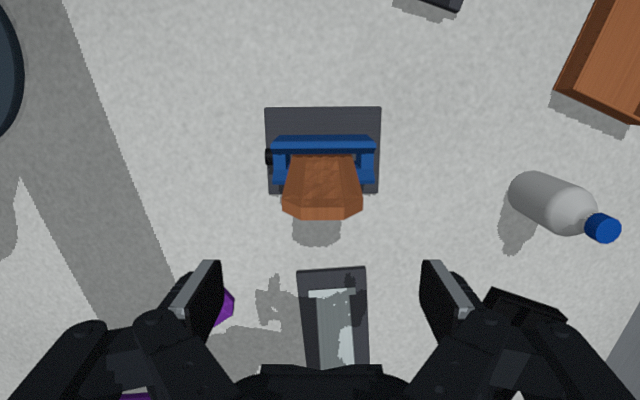

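```bash
python3 -m creep '{"claw":[8.5,8.5,8.5,8.5,8.5,8.5,8.5],"dp":[[0,0,1],[0,0,3.5],[0,0,6.5],[0,0,9],[0,0,11],[0,0,11.9],[0,0,11.9]],"roll":[0,0,0,0,0,0,0]}' 25|egrep 'tcp|force|gap';  python3 -m creep '{"claw":[5.5,5.5,5.5,5.5,5.5,5.5],"dp":[[0,0,0],[0,0,0],[0,0,0],[0,0,0],[0,0,0],[0,0,0]],"roll":[0,0,0,0,0,0]}' 25|egrep 'tcp|force|gap'; python3 lidplane.py b6
```

```text
tcp_pos: [0.4577, -0.023, 0.1298]
force: [0.3, -0.2, -0.3]
finger_gap: 1.001
tcp_pos: [0.4594, -0.024, 0.132]
force: [-0.0, 0.1, 6.3]
finger_gap: 0.693
wrist 17948 15229 centroid [ 0.0056 -0.0008  0.0029] n(tool) [-0.992  0.004  0.127] x vs z slope deg -172.7 z range [-0.04   0.075] y [-0.03   0.028]
scene 125 94 centroid [0.012  0.0146 0.0427] n(tool) [-0.99  -0.071  0.124] x vs z slope deg -172.9 z range [-0.017  0.076] y [-0.02   0.032]
side 465 406 centroid [ 0.0065 -0.0032  0.0138] n(tool) [-0.992  0.007  0.129] x vs z slope deg -172.6 z range [-0.041  0.068] y [-0.033  0.026]
```

```bash
python3 -m creep '{"claw":[5.5,5.5,5.5,5.5,5.5,5.5,5.5,5.5],"dp":[[0,0,-0.5],[0,0,-1.5],[0,0,-3],[0,0,-4.5],[0,0,-6.2],[0,0,-7.8],[0,0,-9],[0,0,-9]],"roll":[0,0,0,0,0,0,0,0]}' 25|egrep 'tcp|force|gap'; python3 lidplane.py b7; python3 -c "
from h import *
go([.5198+.0005,.183+.006,.23],85.25)"
```

```text
tcp_pos: [0.4595, -0.0239, 0.223]
force: [-0.3, 0.5, -0.5]
finger_gap: 0.697
wrist 19012 16301 centroid [ 0.0063 -0.0008  0.009 ] n(tool) [-0.992  0.004  0.123] x vs z slope deg -172.9 z range [-0.04   0.101] y [-0.03   0.028]
scene 196 157 centroid [0.0119 0.0077 0.047 ] n(tool) [-0.99   0.005  0.138] x vs z slope deg -172.1 z range [-0.029  0.096] y [-0.03   0.041]
side 695 572 centroid [ 0.0092 -0.0042  0.0316] n(tool) [-0.991  0.012  0.135] x vs z slope deg -172.2 z range [-0.038  0.105] y [-0.033  0.026]
t 17.45 tcp [ 0.458  -0.0235  0.2208] yaw 102.5 F [ 0.5 -0.3 -0.9] gap 0.695 | dp [19.41 10.68 -0.92] roll 0.301
```

View pics/b7side.png

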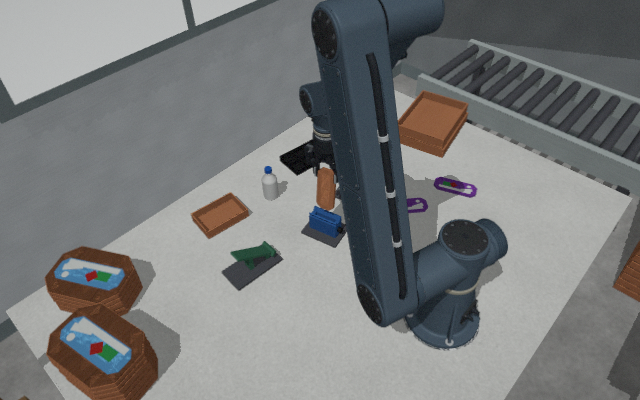

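```bash
python3 -c "
from h import *
go([.5189,.1717,.21],85.25)
s=load('b7wrist'); from station import manip
st=manip.sense(); T=Ro.from_quat(st['tool_rot']).as_matrix(); print('cam in tool',T.T@(-np.array(s['R']).T@s['t']-st['tcp_pos']))"
```

```text
t 17.45 tcp [ 0.458  -0.0235  0.2208] yaw 102.5 F [ 0.5 -0.3 -0.9] gap 0.695 | dp [17.75 10.17  1.08] roll 0.301
cam in tool [ 7.58729959e-02  1.12990682e-04 -1.46008130e-01]
```

```bash
python3 -m creep '{"claw":[5.5,5.5,5.5,5.5,5.5,5.5,5.5,5.5,5.5,5.5,5.5],"dp":[[1,0.6,0],[3,1.7,0],[5.5,3.1,0],[8,4.6,0],[10.5,6,0],[13,7.4,0],[15.2,8.7,0.3],[16.8,9.6,0.8],[17.5,10,1.1],[17.7,10.15,1.1],[17.7,10.15,1.1]],"roll":[0.015,0.05,0.09,0.135,0.18,0.22,0.26,0.285,0.3,0.301,0.301]}' 25|egrep 'tcp|force|gap'; python3 lidplane.py b8; python3 -c "
from h import *
go([.5189,.1717,.1466],85.25)"
```

```text
tcp_pos: [0.519, 0.1707, 0.2096]
force: [-0.4, 0.3, -1.4]
finger_gap: 0.691
wrist 19002 16238 centroid [ 0.0061 -0.0007  0.0091] n(tool) [-0.992  0.004  0.124] x vs z slope deg -172.9 z range [-0.04   0.101] y [-0.03   0.028]
scene 173 130 centroid [0.0118 0.0101 0.0569] n(tool) [-0.99  -0.042  0.137] x vs z slope deg -172.1 z range [-0.011  0.106] y [-0.027  0.03 ]
side 467 391 centroid [ 0.0084 -0.0021  0.0327] n(tool) [-0.992 -0.     0.128] x vs z slope deg -172.6 z range [-0.037  0.104] y [-0.034  0.027]
t 18.7 tcp [0.5192 0.1702 0.2102] yaw 85.2 F [ 0.1 -0.1 -1.7] gap 0.696 | dp [ 0.15 -0.04  6.36] roll -0.001
```

View pics/b8wrist.png

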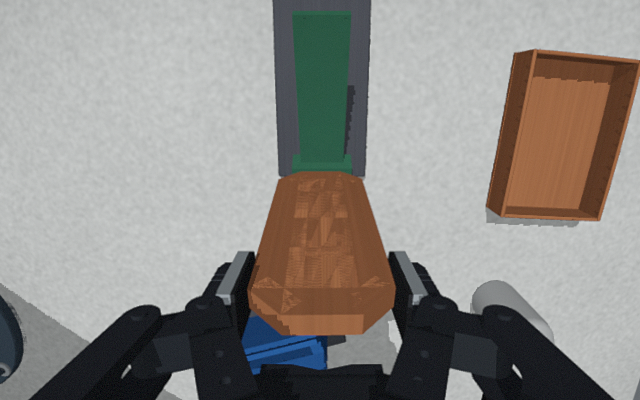

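```bash
python3 -m creep '{"claw":[5.5,5.5,5.5,5.5,5.5,5.5],"dp":[[0.5,0,1],[0.9,0,2.5],[0.9,0,4],[0.9,0,5],[0.9,0,5.5],[0.9,0,5.5]],"roll":[0,0,0,0,0,0]}' 25|egrep 'tcp|force|gap'; for i in 1 2 3; do python3 -m creep '{"claw":[5.5,5.5],"dp":[[0,0,0.1],[0,0,0.2]],"roll":[0,0]}' 25|egrep 'tcp|force'; done
```

```text
tcp_pos: [0.5197, 0.1798, 0.1543]
force: [-0.3, 0.1, -1.3]
finger_gap: 0.696
tcp_pos: [0.5207, 0.1801, 0.1537]
force: [-0.9, 0.6, 0.2]
tcp_pos: [0.5207, 0.1799, 0.1521]
force: [-1.6, -0.9, 8.5]
tcp_pos: [0.5208, 0.1797, 0.1519]
force: [-3.1, -3.2, 22.0]
```

```bash
python3 -m creep '{"claw":[5.5,5.5,5.5,5.5,5.5,5.5],"dp":[[0.2,0,-0.1],[0.7,0,-0.25],[1.2,0,-0.35],[1.7,0,-0.45],[2.2,0,-0.5],[2.5,0,-0.5]],"roll":[0,0,0,0,0,0]}' 25|egrep 'tcp|force|gap';python3 lidplane.py b9
```

```text
tcp_pos: [0.5223, 0.2054, 0.1539]
force: [-0.3, -2.4, 1.0]
finger_gap: 0.695
wrist 15051 11965 centroid [ 0.0002 -0.0005  0.0075] n(tool) [ 0.998 -0.001  0.063] x vs z slope deg -3.6 z range [-0.04   0.105] y [-0.029  0.028]
scene 65 61 centroid [-0.0067  0.0287  0.049 ] n(tool) [0.011 1.    0.005] x vs z slope deg -25.4 z range [0.007 0.09 ] y [0.027 0.03 ]
side 304 240 centroid [-0.002  -0.003   0.0339] n(tool) [ 0.998 -0.004  0.062] x vs z slope deg -3.6 z range [-0.038  0.106] y [-0.033  0.027]
```

View pics/b9wrist.png

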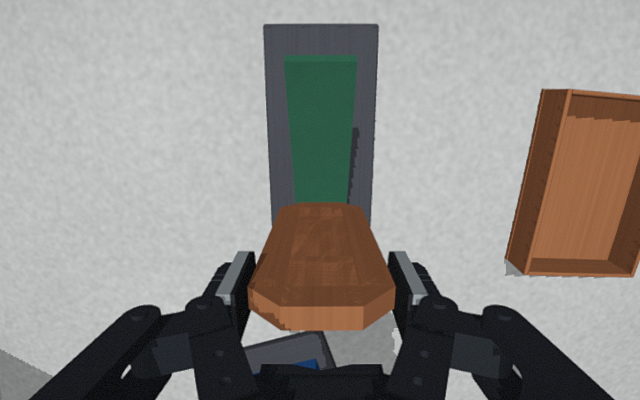

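```bash
python3 -m creep '{"claw":[5.5,5.5,5.5,5.5,5.5,5.5,5.5,5.5,5.5],"dp":[[0.6,0,0],[1.2,0,0],[1.8,0,0],[2.4,0,0],[3.2,0,0.1],[3.9,0,0.2],[4.6,0,0.35],[5.3,0,0.55],[5.3,0,0.55]],"roll":[0,0,0,0,0,0,0,0,0]}' 25|egrep 'tcp|force|gap';python3 lidplane.py c1 | head -1; python3 - <<'E'
from h import *
s=load('c1side'); crop(s,200,190,320,300,6,'c1s.png')
go([.5189,.1717,.1466],85.25)
E
```

```text
tcp_pos: [0.5266, 0.2589, 0.1484]
force: [-0.6, -0.3, 0.8]
finger_gap: 0.696
wrist 6959 6436 centroid [-0.0029 -0.0004 -0.0176] n(tool) [0.932 0.001 0.363] x vs z slope deg -21.3 z range [-0.04   0.082] y [-0.029  0.029]
t 21.7 tcp [0.5266 0.2581 0.1487] yaw 85.2 F [-0.5 -0.6  0.6] gap 0.691 | dp [-8.67 -0.05  0.2 ] roll -0.0
```

View pics/c1wrist.png

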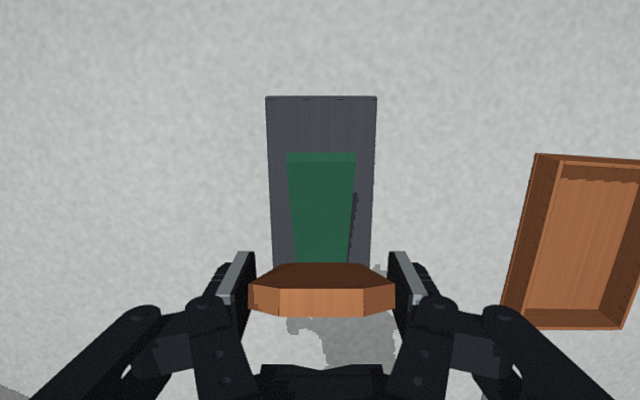

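View pics/c1s.png

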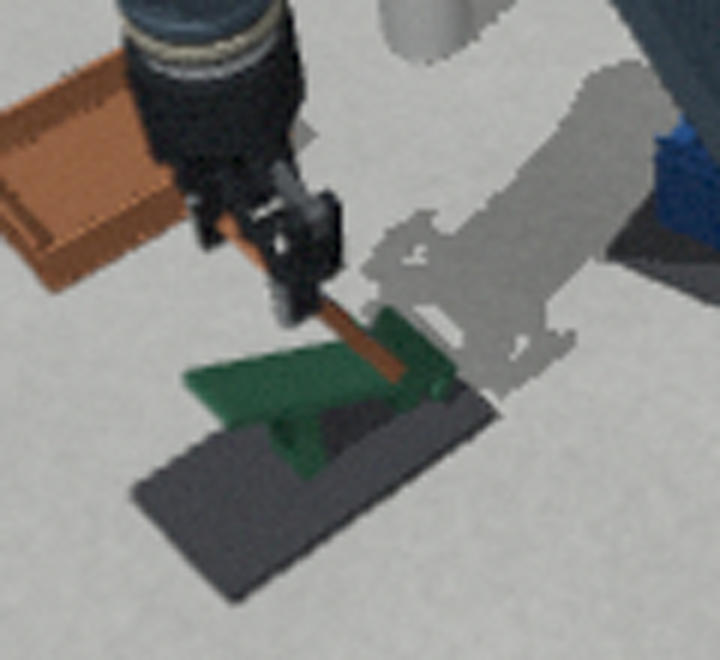

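```bash
python3 -m creep '{"claw":[5.5,5.5,5.5,5.5,5.5,5.5,5.5,5.5,5.5],"dp":[[0.6,0,0.15],[1.2,0,0.4],[1.8,0,0.65],[2.3,0,0.9],[2.8,0,1.2],[3.3,0,1.5],[3.7,0,1.8],[4.1,0,2.1],[4.1,0,2.1]],"roll":[0,0,0,0,0,0,0,0,0]}' 25|egrep 'tcp|force|gap';python3 - <<'E'
from h import *
s=shoot('wrist','c2wrist'); cv2.imwrite('pics/c2wrist.png',s['image'][:,:,::-1])
s=shoot('side','c2side'); crop(s,200,190,320,300,6,'c2s.png')
s=shoot('scene','c2scene'); crop(s,380,200,500,300,6,'c2a.png')
go([.5189,.1717,.1466],85.25)
E
```

```text
tcp_pos: [0.5299, 0.2992, 0.1272]
force: [-0.0, -1.6, 0.1]
finger_gap: 0.696
t 22.75 tcp [0.53   0.2987 0.1276] yaw 85.2 F [-1.4 -1.  -0.9] gap 0.69 | dp [-12.75  -0.05  -1.9 ] roll -0.0
```

View pics/c2wrist.png

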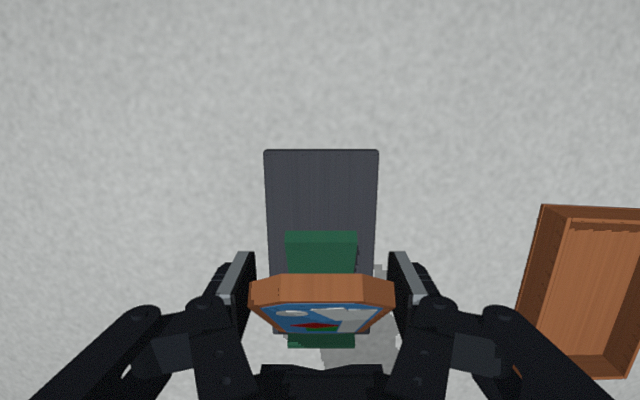

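View pics/c2s.png

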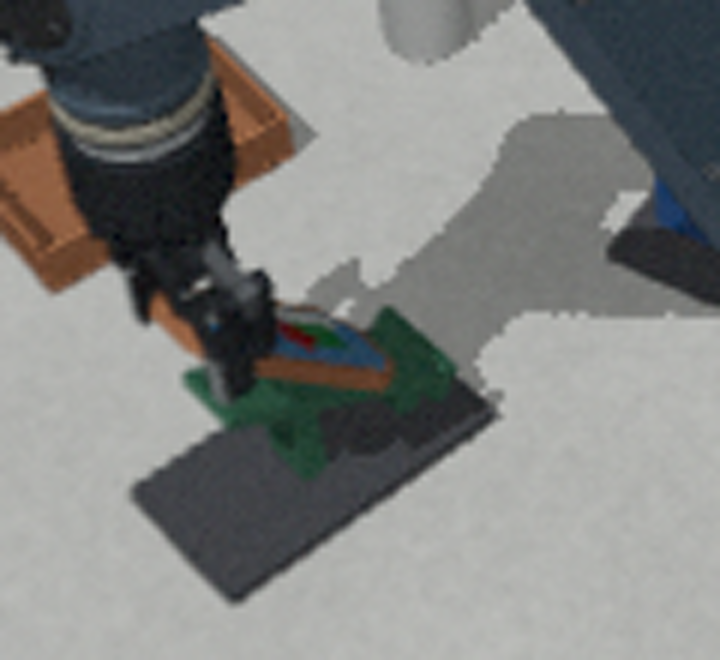

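View pics/c2a.png

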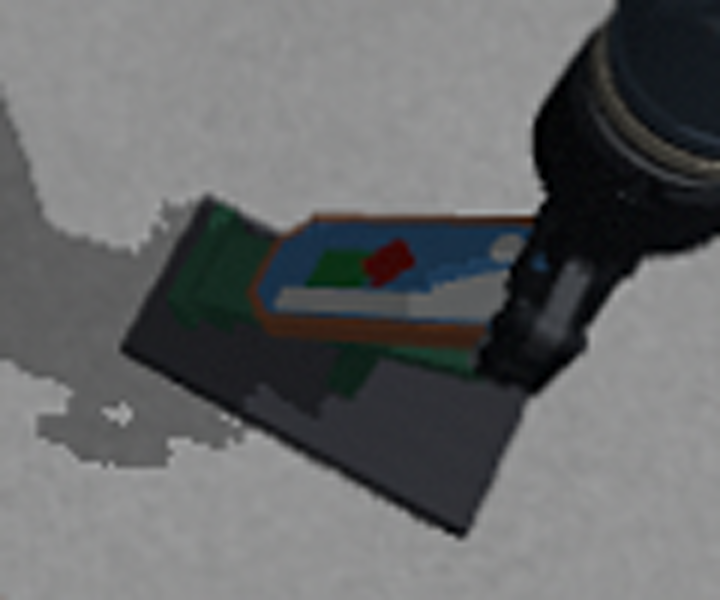

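```bash
python3 -m creep '{"claw":[5.5,5.5,5.5,5.5,5.5,5.5,5.5,5.5,5.5,5.5],"dp":[[0.3,0,0.4],[0.55,0,0.9],[0.8,0,1.4],[1.0,0,2.0],[1.1,0,2.5],[1.2,0,3.0],[1.25,0,3.4],[1.3,0,3.8],[1.3,0,4],[1.3,0,4]],"roll":[0,0,0,0,0,0,0,0,0,0]}' 25|egrep 'tcp|force|gap';cat > pl.py <<'E'
from fit import *
import sys
tag=sys.argv[1]
O=np.array([.5198,.183,.035]);a=np.radians(85.25);c,s3=np.cos(np.pi/6),.5
ex=np.array([np.cos(a)*c,np.sin(a)*c,s3]);ey=np.array([-np.sin(a),np.cos(a),0]);ez=np.cross(ex,ey)
for nm in sys.argv[2:]:
    s=shoot(nm,tag+nm);X=cloud(s);cv2.imwrite(f'pics/{tag}{nm}.png',s["image"][:,:,::-1])
    L=np.stack([(X-O)@e for e in(ex,ey,ez)],-1)
    hsv=cv2.cvtColor(s["image"],cv2.COLOR_RGB2HSV);H,S,V=[hsv[...,i].astype(int) for i in range(3)]
    blue=(H>95)&(H<125)&(S>90)
    m=(abs(L[...,1])<.04)&(L[...,0]>-.015)&(L[...,0]<.17)&(L[...,2]>-.005)&(L[...,2]<.06)
    b=m&blue; P=L[b]; A=np.c_[P[:,0],P[:,1],np.ones(len(P))]; k=np.linalg.lstsq(A,P[:,2],rcond=None)[0]
    res=P[:,2]-A@k; print(nm,len(P),'top face: slope x deg',np.degrees(np.arctan(k[0])).round(2),'y deg',np.degrees(np.arctan(k[1])).round(2),'height at x=75mm',(k[0]*.075+k[2]).round(4),'res',res.std().round(4),'x',np.percentile(P[:,0],[.5,99.5]).round(4),'y',np.percentile(P[:,1],[.5,99.5]).round(4))
    f=m&((H<25)&(S>70)|blue|(V>100)); f=cv2.morphologyEx(f.astype(np.uint8),cv2.MORPH_OPEN,np.ones((2,2)))>0
    f&=abs(L[...,2]-(k[0]*L[...,0]+k[1]*L[...,1]+k[2]))<.004
    Q=L[f]; r=cv2.minAreaRect((Q[:,:2]*1e3).astype(np.float32)); print('   face rect',np.round(r[0],1),np.round(r[1],1),round(r[2],2),'x',np.percentile(Q[:,0],[.2,99.8]).round(4))
E
python3 pl.py c3 wrist side scene; python3 -c "
from h import *
s=load('c3side'); crop(s,200,190,320,300,6,'c3s.png')
s=load('c3scene'); crop(s,380,200,500,300,6,'c3a.png')
go([.5189,.1717,.1466],85.25)"
```

```text
tcp_pos: [0.531, 0.3117, 0.0895]
force: [-2.7, -0.9, 11.6]
finger_gap: 0.694
wrist 4530 top face: slope x deg -0.58 y deg -0.39 height at x=75mm 0.0105 res 0.0016 x [0.08   0.1659] y [-0.03    0.0302]
   face rect [120.1  -0.3] [71.8 98.6] 90.0 x [0.0747 0.1685]
side 119 top face: slope x deg 0.04 y deg -1.15 height at x=75mm 0.0108 res 0.0023 x [0.0207 0.159 ] y [-0.0308  0.0253]
   face rect [94.7  5.5] [148.9  57.6] 0.43 x [0.0206 0.1683]
scene 368 top face: slope x deg 1.31 y deg -7.79 height at x=75mm 0.0123 res 0.0046 x [0.0222 0.1646] y [-0.0348  0.0253]
   face rect [84.1 -3.3] [ 64.5 129. ] 89.01 x [0.0199 0.1446]
t 23.9 tcp [0.531  0.3117 0.0895] yaw 85.2 F [-1.8 -0.7 11.9] gap 0.691 | dp [-14.05  -0.04  -5.72] roll -0.0
```

View pics/c3a.png

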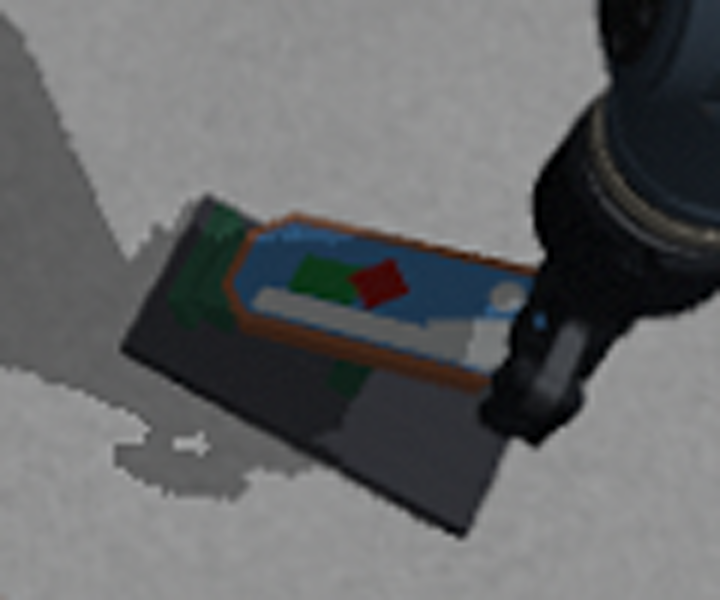

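View pics/c3s.png

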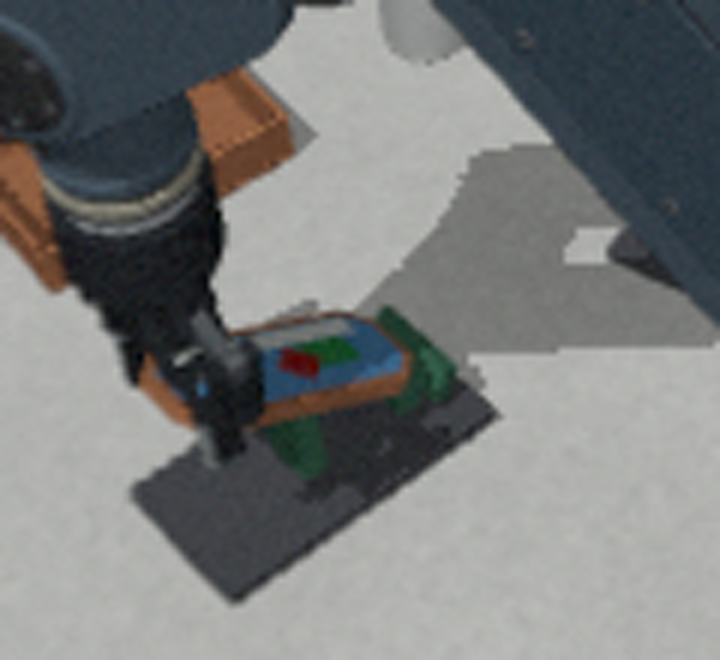

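```bash
python3 -m creep '{"claw":[5.5,5.5,5.5,5.5,5.5,5.5,5.5,5.5],"dp":[[-0.2,0,0.02],[-0.45,0,0.16],[-0.7,0,0.3],[-0.95,0,0.45],[-1.2,0,0.6],[-1.4,0,0.71],[-1.5,0,0.77],[-1.5,0,0.77]],"roll":[0,0,0,0,0,0,0,0]}' 25|egrep 'tcp|force|gap'; python3 pl.py c4 wrist side
```

```text
tcp_pos: [0.5312, 0.2993, 0.0827]
force: [-2.8, 5.6, 13.8]
finger_gap: 0.693
wrist 4576 top face: slope x deg 2.69 y deg -0.76 height at x=75mm 0.0087 res 0.0036 x [0.0638 0.1678] y [-0.036   0.0375]
   face rect [105.7  -1.6] [102.3  72.2] 0.04 x [0.0592 0.156 ]
side 109 top face: slope x deg 1.28 y deg 1.49 height at x=75mm 0.01 res 0.0029 x [0.004  0.1443] y [-0.015   0.0284]
   face rect [74.6  6.9] [ 49.7 159. ] 89.61 x [-0.0048  0.1531]
```

```bash
for i in 1 2; do python3 -m creep '{"claw":[5.5,5.5],"dp":[[-0.1,0,0.05],[-0.2,0,0.1]],"roll":[0,0]}' 25|egrep 'tcp|force'; done; python3 pl.py c5 wrist side; python3 -c "
from h import *
s=load('c5side'); crop(s,200,190,320,300,6,'c5s.png')"
```

```text
tcp_pos: [0.5313, 0.2993, 0.0827]
force: [-5.1, 12.8, 19.8]
tcp_pos: [0.5314, 0.2992, 0.0827]
force: [-6.1, 18.4, 24.1]
wrist 4675 top face: slope x deg 3.27 y deg -0.15 height at x=75mm 0.0084 res 0.0038 x [0.0652 0.1693] y [-0.0363  0.0365]
   face rect [105.9  -1.8] [101.2  72.2] 0.19 x [0.0605 0.1559]
side 113 top face: slope x deg 3.71 y deg 5.36 height at x=75mm 0.0112 res 0.0051 x [0.0033 0.1648] y [-0.0203  0.0367]
   face rect [75.1  6.9] [ 49.7 156.3] 89.79 x [-0.0028  0.1368]
```

View pics/c5s.png

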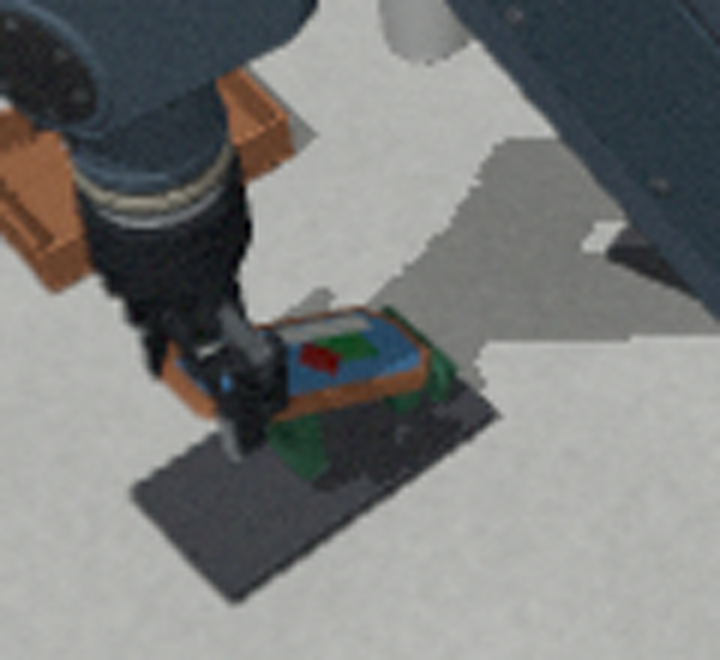

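View pics/c5wrist.png

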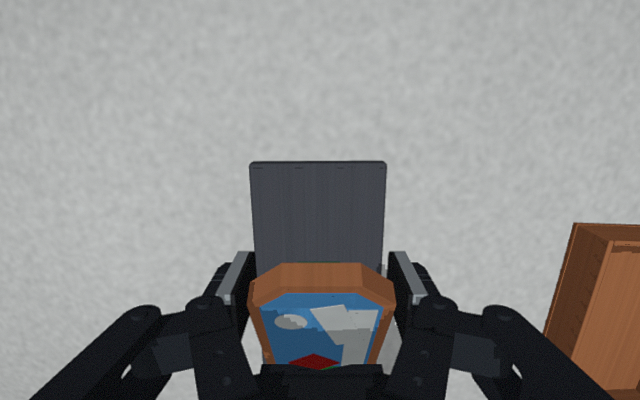

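```bash
python3 -m creep '{"claw":[5.5,5.5,5.5],"dp":[[0.2,0,-0.15],[0.35,0,-0.3],[0.35,0,-0.3]],"roll":[0,0,0]}' 25|egrep 'tcp|force'; python3 -m creep '{"claw":[6.5,7.5,8.5,8.5,8.5],"dp":[[0,0,0],[0,0,0],[0,0,0],[0,0,0],[0,0,0]],"roll":[0,0,0,0,0]}' 25|egrep 'tcp|force|gap'; python3 pl.py c6 side;python3 -c "
from h import *
s=load('c6side'); crop(s,200,190,320,300,6,'c6s.png')"
```

```text
tcp_pos: [0.5311, 0.2992, 0.0828]
force: [-0.8, 6.6, 8.4]
tcp_pos: [0.5297, 0.2957, 0.0805]
force: [-0.0, -0.1, -0.2]
finger_gap: 0.997
side 100 top face: slope x deg -0.1 y deg 0.42 height at x=75mm 0.0095 res 0.0017 x [0.0067 0.141 ] y [-0.0218  0.0256]
   face rect [75.7  4.4] [152.9  64.5] 4.25 x [-0.0009  0.1518]
```

View pics/c6s.png

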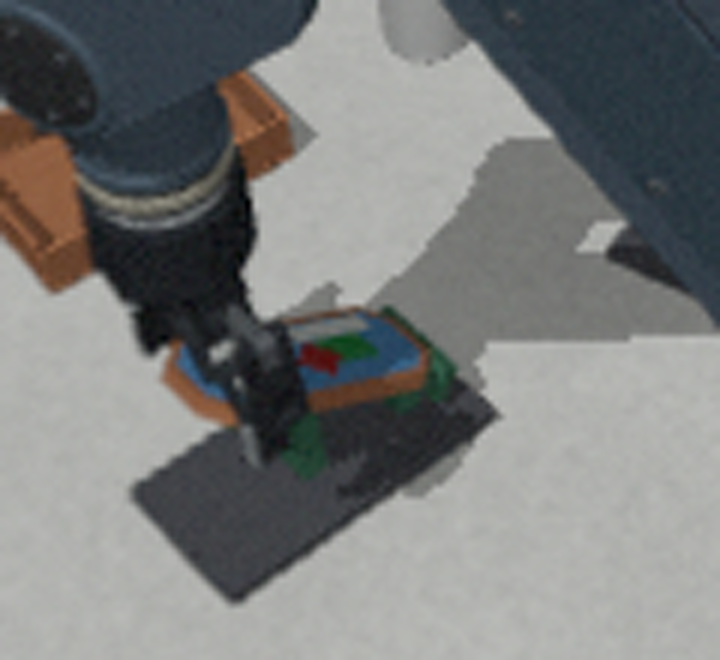

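```bash
python3 -m creep '{"claw":[8.5,8.5,8.5,8.5,8.5,8.5,8.5,8.5,8.5,8.5],"dp":[[0,0,-0.8],[0,0,-2.5],[0,0,-5],[0,0,-8],[-1,0,-11],[-4,0,-14],[-7.5,0,-16.5],[-10.5,0,-17.5],[-12.5,0,-17.8],[-13,0,-18]],"roll":[0,0,0,0,0,0,0,0,0,0]}' 25|egrep 'tcp|force'; python3 pl.py c7 wrist side scene;python3 -c "
from h import *
s=load('c7side'); crop(s,200,190,320,300,6,'c7s.png')
s=load('c7wrist'); crop(s,240,0,400,160,4,'c7w.png')"
```

```text
tcp_pos: [0.519, 0.1648, 0.2622]
force: [-0.5, 0.4, 1.2]
wrist 4105 top face: slope x deg -0.21 y deg -0.09 height at x=75mm 0.01 res 0.0007 x [0.0065 0.1443] y [-0.026   0.0232]
   face rect [74. -2.] [152.7  59.4] 0.41 x [-0.0015  0.15  ]
side 176 top face: slope x deg -0.16 y deg 1.15 height at x=75mm 0.0095 res 0.0017 x [0.0062 0.141 ] y [-0.0177  0.024 ]
   face rect [73.   3.5] [157.9  61.3] 0.33 x [-0.003   0.1513]
scene 427 top face: slope x deg -0.64 y deg 0.43 height at x=75mm 0.0101 res 0.0014 x [0.0085 0.1445] y [-0.0262  0.0238]
   face rect [79.5 -2.6] [ 60.7 146.6] 88.56 x [0.0063 0.1525]
```

View pics/c7s.png

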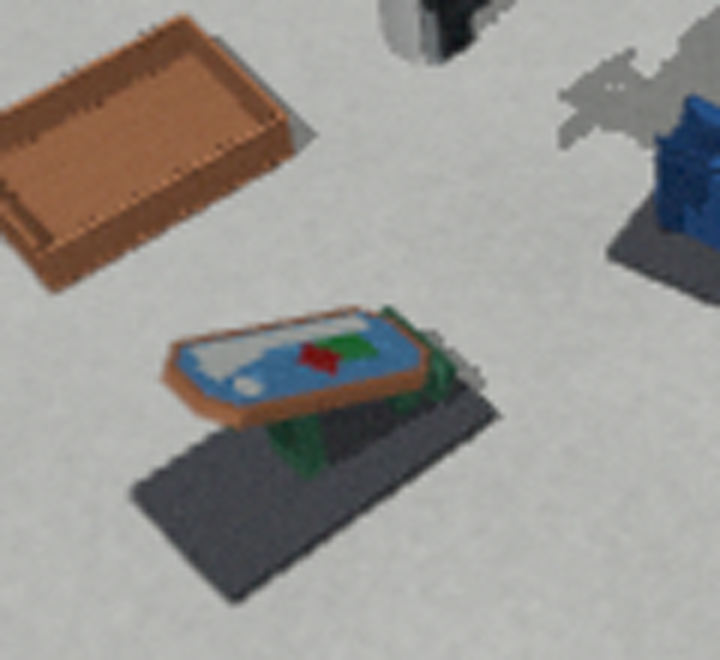

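View pics/c7w.png

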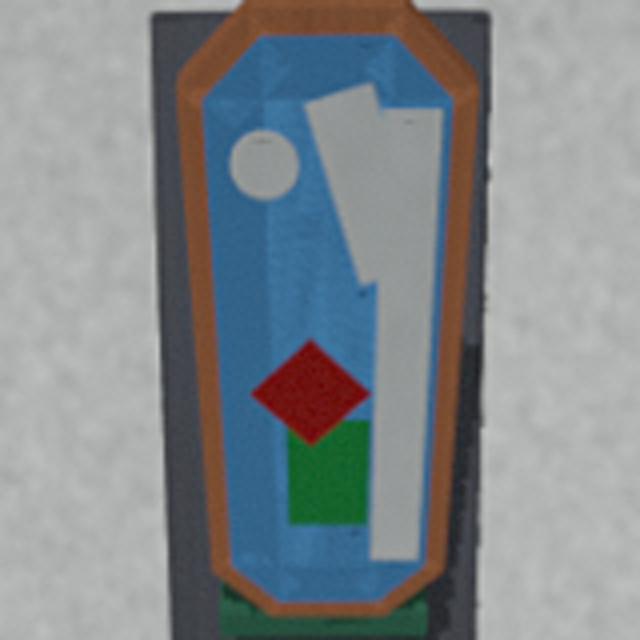

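The lid lies picture up on the easel, its lower end against the green lip (c7w (325,613)), and the gripper is clear. I'm handing it in.

```bash
python3 -c "
from station import manip,workorder
s=manip.sense();print(s['t'],abs(s['qd']).max(),s['force'])
print(workorder.sign_off())"
```

```text
27.3 0.02079862743172643 [-0.10548973  0.38584447  0.35740823]
the job is handed in; nothing more can be done
None
```

The lid is on the green easel with the picture facing up, and I handed the job in at about 27 s. On the way I stood it on end in the stand's pocket, let go, moved the gripper well clear, and took hold of it afresh.

**What went differently:**
- **Chute:** the pads held the lid too firmly for it to pivot at the chute lip. I swung it upright by pushing its lower end lightly against the stand's outer wall and then the far side of the pocket.
- **Drift in the grip:** the lid slipped a little while I was doing this, and again during the laying. I corrected for it each time.
- **Stand:** I felt for the pocket floor and met it with one 16 N contact, then eased off before opening. The lid leaned about 7° on its own in the pocket.
- **Easel:** I drew the lid up the deck to lay it down, then slid it back against the lip. The largest push I saw there was about 31 N at the wrist.

**Last checks, with the gripper clear:**
- **Flat:** all three cameras put the top face within about 1° of the deck and about 10 mm above it.
- **Square and down:** the wrist camera, the closest, shows the lower end at the lip (−1.5 mm), the lid's centre at 74 mm along the deck, and about 0.4° out of square.
- **Sideways position:** the cameras disagree, with readings from −3 to +3.5 mm. The enlarged wrist picture suggests about 1 mm off.
- **Scene-camera mismatch:** it puts the lower end about 6 mm up the deck. I put this down to its coarser view.
- **Other objects:** my moves kept clear of the bottle, tray and insert, and I saw no contact with them. I did not measure their positions again at the end.

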